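# Put the paints away after airbrushing

## Robot

A 7-joint arm with a two-finger parallel gripper is mounted at the origin on the work surface. World frame = base frame: x ahead of the robot, y to its left, z up, the work surface at z = 0. Lengths are in m, angles in rad, forces in N, time in s.
With the tool pointing down it reaches from about 0.425 to 0.925 m from the base axis. Payload 6.8 kg.
Tool frame: the origin (TCP) lies on the centre line of the jaws, within the pads' length; the fingertips stand 17 mm ahead of it and the grasp point (between the pads) lies 2 mm behind it; y points along the fingers, z is the direction in which the jaws open and shut, and the axes are right-handed (so a half turn about y gives the same grasp; the last joint's range is limited). The gripper opens to 85 mm and grips with 20 to 120 N. Pads are 22 mm wide; open, the fingers measure 114 mm over their backs; the gripper's body (76 mm by 85 mm) begins 54 mm behind the grasp point. The pads swing forward as they close: fully open they stand 13 mm farther back than shut.
Start: joints at [-1.229, 0.477, 0.022, 1.555, -0.011, 1.109, -0.083], TCP at [0.293, 0.608, 0.21] pointing down, gripper open.
Joint ranges: [-2.96, 2.96], [-0.34, 2.1], [-1.41, 1.46], [0.24, 2.44], [-1.37, 4.51], [0.17, 1.92], [-2.96, 2.96]. Speed limits (rad/s): [2.39, 2.39, 3.14, 3.14, 3.14, 3.14, 3.14].

## Interface

Orientations are given as a rotation vector (axis times angle).
In Python, from bench import r gives the robot as it stands. The module is installed in compiled form; this text tells all that it offers.
- The arm moves only by the tool arm_command, never from a script. Its argument "motion" is a list of rows, each a list of 2 entries, a list of its own where there are three numbers: the shift along the world's x, y, z in mm, then the turn about the world's z in degrees. In form: [[[dx, dy, dz], turn], ...]. A call has 1 to 20 rows; each row shifts and turns the pose as measured when the row begins; what a row does not reach is not made up. A row lasts 1/8 s, in which the tool goes at most 62.5 mm and 10.7 degrees, less where a joint would pass 70% of its speed; a pose out of reach is approached as far as the arm can. A call is refused whole if a number of a shift passes 62.5 or a number of a turn 10.7, either way. A call with a gripper value outside its range is refused whole. "fingers" is the opening, from -1 (shut) to 1 (fully open), so that 0 is half open, set as the call begins (left out, the last holds). The fingers move at their own pace and stop on an object; "grip_force" is the grip in N (left out, the last holds). Time passes only in rows, so rows that do not move let the fingers close. It gives the time, the measured TCP pose, the force and the opening at its end, in the units of the state.
- r.get_obs(): the state, without advancing time (a new reading comes with each control period).
- r.grab_frame(name): name is "scene" or "top"; returns a dict with "frame" (384x512x3 uint8, red, green, blue), "depth" (384x512 float32, m along the optical axis (not along the pixel's ray), 0 where there is no reading), "fx", "fy", "cx", "cy" (pixels), "eye" and "attitude" of the camera in the world. Camera axes: x right, y up, looking along -z (the intrinsics and any distortion apply to the point x, -y, -z); pixel columns grow to the right and rows downward; lengths in m; the calibration is good to about 2 mm. A picture is of the moment at which its call begins.
- r.hand_in(): hands the job in, once; it reports no verdict.
The state is a dict: "clock": time; "joints": joint angles; "qvel": joint speeds; "tau": joint torques, N m; "tcp_pos": TCP position; "orientation": TCP orientation; "contact_force": force on the tool from outside, world axes, zero at the start; "moment": the same for the moment, N m; "grip_width": finger opening in m.
Only numpy, scipy, OpenCV 4.12 (cv2) and the standard library are available. Lean on these libraries where they do the work, as an engineer would, in place of code of your own. Each camera call takes 0.05 s, during which the arm holds its last target. There are 200 camera calls.

## Task

The spraying is finished: switch off the airbrush compressor by flipping the bat toggle on its top over to the other side, and put the paints away. Unhook the cabinet's drawer, pull it out and stand every paint jar that is on the bench upright in an empty cell of it, one jar to a cell, beside the one already there; then push the drawer fully home and swing the steel hook on the roof round again as far as it goes, so that its beak holds the drawer's pin. Leave the other things on the bench where they are.

Things in the scene. Friction and masses are not known exactly. Their poses are not given: they have to be found in the camera images.
- jar1: Round paint jar, 36 mm diameter, 46 mm tall with its lid, straight-sided, heavy-based, about 65 g, red body and a white lid with a disc of that colour on top. Origin: centre of its underside, z up along the jar. Starts standing on the bench; None from the start if it is not there this time.
- jar2: Round paint jar, 36 mm diameter, 46 mm tall with its lid, straight-sided, heavy-based, about 65 g, blue body and a white lid with a disc of that colour on top. Origin: centre of its underside, z up along the jar. Starts standing on the bench; None from the start if it is not there this time.
- jar3: Round paint jar, 36 mm diameter, 46 mm tall with its lid, straight-sided, heavy-based, about 65 g, yellow body and a white lid with a disc of that colour on top. Origin: centre of its underside, z up along the jar. Starts standing on the bench; None from the start if it is not there this time.
- jar4: Round paint jar, 36 mm diameter, 46 mm tall with its lid, straight-sided, heavy-based, about 65 g, mint green body and a white lid with a disc of that colour on top. Origin: centre of its underside, z up along the jar. Starts standing on the bench; None from the start if it is not there this time.
- jar5: Round paint jar, 36 mm diameter, 46 mm tall with its lid, straight-sided, heavy-based, about 65 g, dark grey body and a white lid with a disc of that colour on top. Origin: centre of its underside, z up along the jar. Starts standing on the bench; None from the start if it is not there this time.
- stowed1: Round paint jar, 36 mm diameter, 46 mm tall with its lid, straight-sided, heavy-based, about 65 g, white body and a white lid with a disc of that colour on top. Origin: centre of its underside, z up along the jar. Starts standing in a cell of the shut drawer; None from the start if it is not there this time. It stays in the drawer.
- stowed2: Round paint jar, 36 mm diameter, 46 mm tall with its lid, straight-sided, heavy-based, about 65 g, brown body and a white lid with a disc of that colour on top. Origin: centre of its underside, z up along the jar. Starts standing in a cell of the shut drawer; None from the start if it is not there this time. It stays in the drawer.
- stowed3: Round paint jar, 36 mm diameter, 46 mm tall with its lid, straight-sided, heavy-based, about 65 g, purple body and a white lid with a disc of that colour on top. Origin: centre of its underside, z up along the jar. Starts standing in a cell of the shut drawer; None from the start if it is not there this time. It stays in the drawer.
- cabinet: Fixed plywood cabinet, 150 (x) by 216 (y) by 72 mm high, open at the front (its own -x side, facing the robot), which takes one drawer. Origin: centre of its underside. Its front face is at x = -75 mm in its own frame.
- tray (a joint): How far the divided drawer is pulled out of the cabinet, in m: 0 fully home (as it starts), 0.15 its stop, where it cannot come out further. From 0.135 on all its cells are clear of the roof. It slides along the cabinet's x axis (pulled to the cabinet's -x, towards the robot, it opens), with about 1.5 N of friction, and stays where it is left.
- tray_in (a point): Centre of the drawer's inner floor, 10 mm above the bench; axes as the cabinet's; moves with the drawer. The drawer has 6 open-topped cells, 2 along x by 3 along y, each 60 by 60 mm inside, centred at x = -32, +32 mm and y = -64, 0, +64 mm from here. Walls and dividers are 4 mm thick and rise 20 mm above this floor.
- tray_front (a point): Middle of the outer face of the drawer's front panel (216 mm wide, 10 mm thick, top edge 71 mm above the bench), 44 mm above the bench; moves with the drawer; axes as the cabinet's. A steel pull knob stands out of the panel here: a stem of 12 mm diameter, 12 mm long, then a head of 22 mm diameter, 8 mm thick.
- pin (a point): Top of the steel pin on the drawer front's top edge, 8 mm diameter, 10 mm tall, which the hook holds; moves with the drawer.
- hook (a joint): Angle of the steel hook on the cabinet's roof, rad. About 1.5 (start; stop at 1.57): hooked, pointing to the cabinet's -x, its beak in front of the pin so that the drawer cannot open. 0 (other stop): lying along the cabinet's -y; counter-clockwise from above unhooks it. Pivot at x = -40, y = +35 mm in the cabinet's frame; friction 0.03 N m. Turned over with the drawer out, it blocks the pin.
- hook_knob (a point): Top centre of the hook's upright black finger knob, 12 mm diameter, 20 mm tall, 100 mm above the bench; moves with the hook, 63 mm from its pivot. The flat steel bar below the knob has its top 80 mm above the bench. With the hook at 1.57 the knob is at x = -102, y = +26 mm in the cabinet's frame.
- compressor: Fixed grey airbrush compressor, 160 (x) by 115 (y) by 85 mm high, origin: centre of its underside. On its top, at x = -25, y = 0 in its own frame, is the bat toggle on an aluminium plate; near its +x end an airbrush lies along y, its top 113 mm above the bench, at x = 60 mm.
- toggle (a joint): Angle of the bat toggle in rad: 0 on (as it starts, leaning to the compressor's own -x side), 0.6 off (leaning to the +x side). It has a snap spring: it needs about 1.5 N at the tip to start, and past the middle (0.3) it snaps to the other side. It hinges about the compressor's y axis at its top face.
- toggle_tip (a point): Tip of the steel bat toggle, about 10 mm thick there, 32 mm from its hinge, so about 116 mm above the bench; moves with the toggle, 19 mm from side to side.
- spraycan: Bystander: teal spray can, 45 mm diameter, 142 mm tall, origin at the centre of its underside.
- brushpot: Bystander: black pot of brushes, 72 mm diameter, pot 90 mm tall, brushes up to 185 mm, origin at the centre of its underside.
- cutters: Bystander: side cutters with blue handles lying flat, 130 mm long, 75 mm wide, origin between the handles near the joint, on the bench.
- brickmodel: Bystander: small brick-built model, 64 by 64 by 38 mm, origin at the centre of its underside.
Things that resemble listed ones, but are neither listed nor needed, are in the scene too. What is shaped like the jar2 but pink is not meant.

How it is judged:
On the way, in this order (a step that is already met when the one before it is completed fails the run):
1. the drawer is unhooked and pulled out (value of joint tray above 0.12 m), for 0.2 s.
2. every jar stands upright in a cell of the drawer, the drawer still being open (horizontal distance between each of jar1, jar2, jar3, jar4, jar5, stowed1, stowed2, stowed3 and tray_in below 0.1 m and z of jar1 in the frame of tray_in between -0.006 and 0.006 m and angle between each of jar1, jar2, jar3, jar4, jar5, stowed1, stowed2, stowed3's own z axis and vertical below 0.15 rad and z of jar2 in the frame of tray_in between -0.006 and 0.006 m and z of jar3 in the frame of tray_in between -0.006 and 0.006 m and z of jar4 in the frame of tray_in between -0.006 and 0.006 m and z of jar5 in the frame of tray_in between -0.006 and 0.006 m and z of stowed1 in the frame of tray_in between -0.006 and 0.006 m and z of stowed2 in the frame of tray_in between -0.006 and 0.006 m and z of stowed3 in the frame of tray_in between -0.006 and 0.006 m and value of joint tray above 0.1 m), for 0.2 s.
3. the drawer is pushed home, not yet hooked (value of joint tray below 0.004 m and value of joint hook below 1.4 rad), for 0.2 s.
4. the hook is swung over the drawer's pin (value of joint tray below 0.005 m and value of joint hook above 1.42 rad), for 0.2 s.
At the end, for the whole second after the job is handed in: Every jar stands on the drawer's floor within its cells (within 6 mm of floor height, tilted less than 0.15 rad) and at rest; the drawer is within 5 mm of fully home; the hook is turned to at least 1.42 rad; the compressor's toggle is over to the off side (above 0.5 rad) (all of step 4 and horizontal distance between each of jar1, jar2, jar3, jar4, jar5, stowed1, stowed2, stowed3 and tray_in below 0.1 m and z of jar1 in the frame of tray_in between -0.006 and 0.006 m and angle between each of jar1, jar2, jar3, jar4, jar5, stowed1, stowed2, stowed3's own z axis and vertical below 0.15 rad and z of jar2 in the frame of tray_in between -0.006 and 0.006 m and z of jar3 in the frame of tray_in between -0.006 and 0.006 m and z of jar4 in the frame of tray_in between -0.006 and 0.006 m and z of jar5 in the frame of tray_in between -0.006 and 0.006 m and z of stowed1 in the frame of tray_in between -0.006 and 0.006 m and z of stowed2 in the frame of tray_in between -0.006 and 0.006 m and z of stowed3 in the frame of tray_in between -0.006 and 0.006 m and value of joint toggle above 0.5 rad and linear speed of each of jar1, jar2, jar3, jar4, jar5, stowed1, stowed2, stowed3 below 0.03 m/s); the robot touches nothing.
It fails at once if a bystander (spray can, brush pot, cutters or brick model) is moved more than 30 mm (distance of any of spraycan, brushpot, cutters, brickmodel from where it was at the start of the episode above 0.03 m).
Of jar1, jar2, jar3, jar4, jar5 only 3 to 5 are there at a start; the rules pass over those that are not, and their reading is None.
Of stowed1, stowed2, stowed3 only 1 to 1 are there at a start; the rules pass over those that are not, and their reading is None.
At some moment in a run one of jar1, jar2, jar3, jar4, jar5 may be knocked a few centimetres aside while the robot is not near it.
It also fails if it takes over 210 s, if anything falls off the work surface, if the arm or the gripper's body presses on something with over 40 N, if the wrist force passes 120 N, or if a joint passes its speed limit or range.

## Working session

There is one attempt and no reset: what is moved stays moved. The work goes in short steps, Python scripts to look and compute and a tool call to move; the robot and the scene stay as the last step left them, time stands still between calls to the robot, and variables do not carry over. Pictures are saved under pics/ and viewed, about 12 in all and at most 16, crops included, and the job is handed in when it is done.

Besides the shell and the picture viewer there is one more tool, called as name(argument=value, ...), one argument or row to a line, values as JSON. arm_command: Moves the arm, as the interface text tells. Its arguments: {"type":"object","properties":{"motion":{"type":"array"},"fingers":{"type":"number"},"grip_force":{"type":"number"}},"required":["motion"]}

```bash
mkdir -p pics; cat > h.py <<'E'
import numpy as np, cv2
from scipy.spatial.transform import Rotation as R
from bench import r
def grab(n):
    f=r.grab_frame(n); np.savez('last_'+n+'.npz',**{k:np.asarray(v) for k,v in f.items()}); return f
def att(f):
    a=np.asarray(f['attitude'],float)
    return a if a.shape==(3,3) else R.from_rotvec(a).as_matrix() if a.size==3 else R.from_quat(a).as_matrix()
def pts(f):
    d=np.asarray(f['depth']); v,u=np.mgrid[:d.shape[0],:d.shape[1]]
    x=(u-f['cx'])/f['fx']*d; y=(v-f['cy'])/f['fy']*d
    p=np.stack([x,-y,-d],-1)@att(f).T+np.asarray(f['eye']); p[d==0]=np.nan; return p
def load(n): return dict(np.load('last_'+n+'.npz'))
def save(n,img): cv2.imwrite('pics/'+n,cv2.cvtColor(img,cv2.COLOR_RGB2BGR))
E
python3 - <<'E'
from h import *
o=r.get_obs(); print(o)
for n in('scene','top'):
    f=grab(n); print(n,f['fx'],f['fy'],f['cx'],f['cy'],f['eye'],f['attitude'],[k for k in f]); save(n+'0.png',cv2.resize(f['frame'],(800,600),interpolation=cv2.INTER_CUBIC))
E
```

```text
{'clock': 0.0, 'joints': array([-1.22908125,  0.4778095 ,  0.02236047,  1.55646146, -0.01151926,
        1.10929885, -0.08306353]), 'qvel': array([ 2.71939487e-05, -2.40313750e-04,  5.60207874e-04,  2.14187389e-03,
        7.58239402e-05, -1.12105493e-03,  2.36719670e-03]), 'tau': array([ 3.90906862e-04, -5.96460021e+01,  1.60711806e+00, -2.81187093e+01,
        1.23823987e-02,  9.39129386e-03, -5.67957159e-06]), 'tcp_pos': array([0.29323504, 0.60727042, 0.20881563]), 'orientation': array([-1.54369844,  0.35303349, -0.35258375]), 'contact_force': array([0.49211851, 0.3304681 , 0.9193505 ]), 'moment': array([-0.01773797, -0.02883171, -0.02208476]), 'grip_width': 0.08537104508598431}
scene 439.21207004815767 439.21207004815767 255.3452014197796 189.60881536131433 [ 1.17510424 -0.47913846  0.96855887] [0.71477132 0.3400929  0.78668471] ['frame', 'depth', 'fx', 'fy', 'cx', 'cy', 'eye', 'attitude']
top 369.9131844910248 369.9131844910248 257.56312499283143 191.8794234155697 [0.36571431 0.08694949 1.2628551 ] [ 0.09796449 -0.11169458 -1.5845637 ] ['frame', 'depth', 'fx', 'fy', 'cx', 'cy', 'eye', 'attitude']
```

View pics/scene0.png

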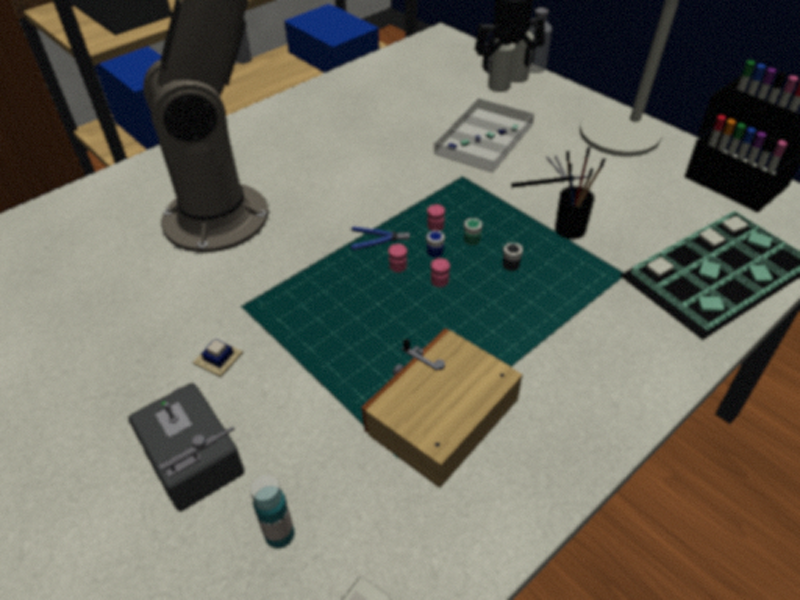

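View pics/top0.png

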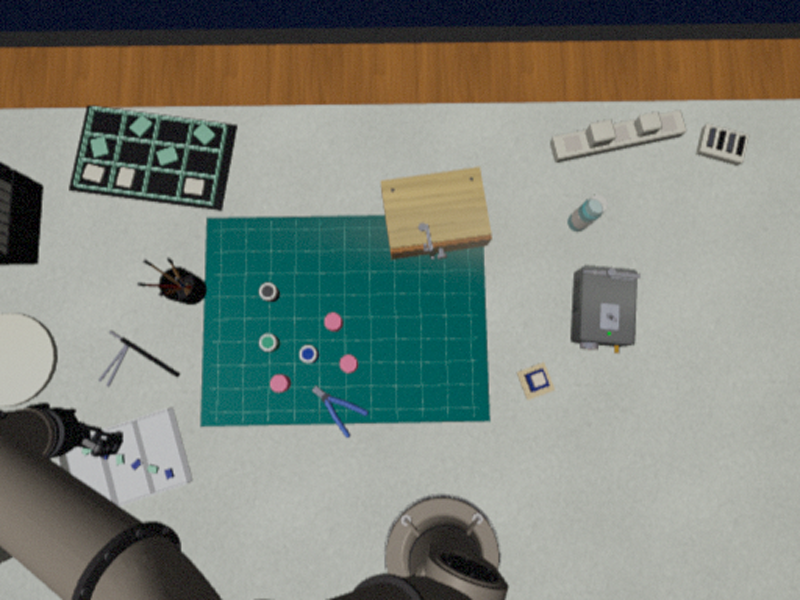

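Candidate jars in the top picture (800x600): dark grey (268,291), mint (267,342) and blue (308,354), each with a white lid and a coloured disc. Three all-pink ones at (333,321), (348,363) and (279,383) are decoys. So jar2, jar4 and jar5 are there. I'll check this in a close crop.

```bash
python3 - <<'E'
from h import *
f=load('top'); s=load('scene')
im=f['frame']; P=pts(f); S=pts(s)
def crop(im,x0,y0,x1,y1,w,h): return cv2.resize(im[y0:y1,x0:x1],(w,h),interpolation=cv2.INTER_CUBIC)
a=crop(im,150,170,250,270,400,400); b=crop(im,240,100,320,180,400,400)
c=crop(s['frame'],220,120,345,190,400,200)
d=crop(im,360,165,415,225,200,200); e=crop(s['frame'],225,205,345,265,200,200)
save('crop0.png',np.vstack([np.hstack([a,b]),np.hstack([c,d,e])]))
# jar tops: cluster from heights
for n,Q,F in(('top',P,f),('scene',S,s)):
    m=(Q[...,2]>.035)&(Q[...,2]<.06)
    k,l,st,ce=cv2.connectedComponentsWithStats(m.astype(np.uint8))
    for i in range(1,k):
        if st[i,4]>20:
            q=Q[l==i]; col=F['frame'][l==i]
            print(n,st[i],ce[i].round(1),np.median(q,0).round(4),((q.min(0)+q.max(0))/2).round(4),np.ptp(q,0).round(3),np.median(col,0))
E
```

```text
top [  45   67  101   66 2425] [94.2 99.5] [0.8536 0.6314 0.0486] [0.8612 0.629  0.0475] [0.237 0.341 0.025] [103. 135. 121.]
top [425  70  13  15  39] [431.7  79. ] [ 0.9175 -0.5417  0.0361] [ 0.9261 -0.539   0.0376] [0.053 0.042 0.005] [173. 171. 160.]
top [373  76  53  21 229] [397.3  86.1] [ 0.8917 -0.4257  0.0385] [ 0.8957 -0.4241  0.0475] [0.072 0.183 0.025] [158. 156. 148.]
top [360  84  14  15  82] [366.7  90.7] [ 0.8785 -0.3102  0.0365] [ 0.8778 -0.3111  0.038 ] [0.049 0.045 0.006] [173. 168. 160.]
top [  0 112  23  56 274] [ 16.4 141.3] [0.7118 0.8803 0.0476] [0.7198 0.9025 0.0475] [0.186 0.053 0.025] [6. 6. 7.]
top [366 134  11  12  44] [369.4 141.3] [ 0.6921 -0.3022  0.047 ] [ 0.7016 -0.3129  0.0476] [0.035 0.033 0.025] [129.5 125.  119. ]
top [277 153  37  12  83] [290.8 158.1] [ 0.6436 -0.022   0.0494] [ 0.6382 -0.0532  0.0477] [0.035 0.124 0.024] [91. 82. 67.]
top [250 159  21   5  34] [259.6 161.3] [0.631  0.0684 0.0471] [0.6325 0.065  0.0475] [0.01  0.067 0.023] [70. 59. 45.]
top [366 172   8  51 115] [368.8 197.9] [ 0.5023 -0.2931  0.0478] [ 0.506  -0.2937  0.0475] 
[... 3344 characters left out ...]
0.3597 -0.2091  0.0384] [0.031 0.028 0.007] [158. 152. 137.]
scene [252 233   6   8  26] [254.2 236. ] [ 0.6265 -0.0152  0.0517] [ 0.6271 -0.0129  0.0471] [0.011 0.019 0.019] [71. 66. 65.]
scene [232 243 102  62 535] [281.  279.2] [ 0.7903 -0.0966  0.0474] [0.735  0.0013 0.0475] [0.158 0.236 0.025] [53. 44. 28.]
scene [108 291  47  32 297] [132.5 307.7] [ 0.5883 -0.3598  0.0475] [ 0.585  -0.36    0.0475] [0.02  0.113 0.025] [22. 23. 22.]
scene [166 330  21  15 110] [177.8 339.3] [ 0.7256 -0.3295  0.0472] [ 0.717  -0.3224  0.0476] [0.027 0.044 0.024] [64. 60. 55.]
scene [220 369  25  15 125] [231.7 377.5] [ 0.8619 -0.2897  0.0362] [ 0.8653 -0.2951  0.0372] [0.036 0.042 0.004] [166. 166. 151.]
```

View pics/crop0.png

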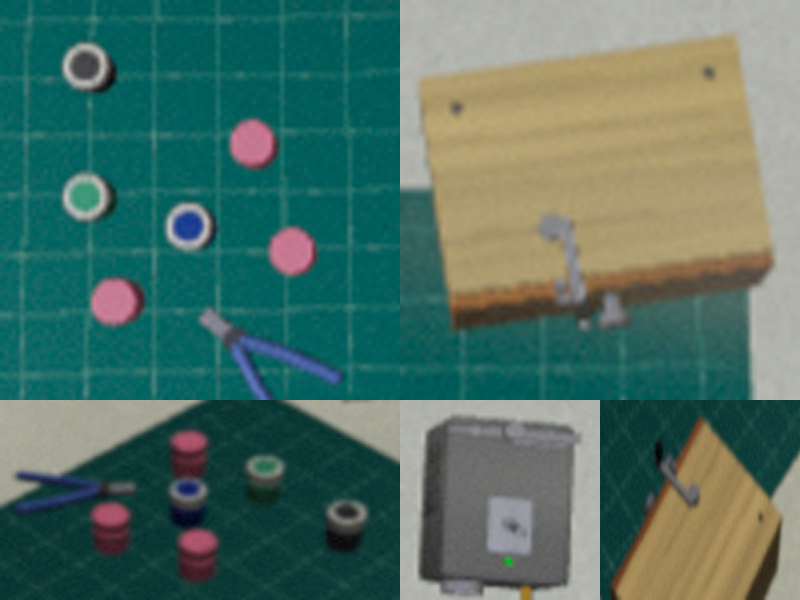

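The crop confirms it: white lids with grey, mint and blue discs, and the pink ones are pink all over. Both views agree on the positions, with tops at about 46 mm. Next come the cabinet, its fittings, the compressor and the bystanders.

```bash
python3 - <<'E'
from h import *
o=r.get_obs(); M=R.from_rotvec(o['orientation']).as_matrix(); print('tool y',M[:,1].round(3),'jaw z',M[:,2].round(3), np.degrees(np.arctan2(M[1,2],M[0,2])))
for n in('top','scene'):
    f=load(n); P=pts(f)
    for nm,z0,z1,b in(('roof',.066,.077,(.58,.9,-.2,.17)),('comp',.08,.09,(.45,.7,-.5,-.2))):
        m=(P[...,2]>z0)&(P[...,2]<z1)&(P[...,0]>b[0])&(P[...,0]<b[1])&(P[...,1]>b[2])&(P[...,1]<b[3])
        k,l,st,ce=cv2.connectedComponentsWithStats(m.astype(np.uint8)); i=1+np.argmax(st[1:,4]); q=P[l==i]
        rc=cv2.minAreaRect((q[:,:2]*1000).astype(np.float32)); print(n,nm,st[i],np.array(rc[0]).round(1),np.array(rc[1]).round(1),round(rc[2],2),cv2.boxPoints(rc).round(0).tolist(), np.median(q[:,2]).round(4))
    for nm,z0,z1,b in(('hookknob',.088,.115,(.58,.8,-.2,.17)),('toggle',.098,.125,(.45,.56,-.40,-.28)),('airbr',.098,.125,(.56,.75,-.45,-.25)),('dknob',.03,.062,(.58,.635,-.06,.03)),('pin',.074,.079,(.6,.65,-.1,.1)),('can',.12,.15,(.6,.9,-.45,-.2)),('pot',.07,.2,(.4,.7,.4,.65))):
        m=(P[...,2]>z0)&(P[...,2]<z1)&(P[...,0]>b[0])&(P[...,0]<b[1])&(P[...,1]>b[2])&(P[...,1]<b[3])
        q=P[m]
        if len(q): v,u=np.nonzero(m); print(n,nm,len(q),'px',u.mean().round(1),v.mean().round(1),np.median(q,0).round(4),q.min(0).round(3),q.max(0).round(3))
E
```

```text
tool y [-0.001 -0.002 -1.   ] jaw z [ 0.435  0.901 -0.002] 64.2261250288395
top roof [ 243  106   72   56 2928] [720.3   1.7] [162.6 216.7] 7.47 [[626.0, 99.0], [654.0, -116.0], [815.0, -95.0], [787.0, 120.0]] 0.0718
top comp [ 371  174   37   39 1211] [ 508.8 -348.8] [114.1 124.6] 83.41 [[440.0, -398.0], [564.0, -413.0], [577.0, -299.0], [453.0, -285.0]] 0.0848
top hookknob 14 px 276.6 160.9 [0.621  0.0128 0.0987] [0.616 0.008 0.09 ] [0.626 0.018 0.103]
top toggle 13 px 393.2 201.3 [ 0.4775 -0.3453  0.1129] [ 0.472 -0.398  0.101] [ 0.56  -0.342  0.118]
top airbr 177 px 386.1 158.9 [ 0.574  -0.3269  0.1104] [ 0.56  -0.406  0.098] [ 0.726 -0.292  0.125]
top dknob 23 px 282.4 162.5 [ 0.6243 -0.0087  0.0507] [ 0.621 -0.019  0.042] [ 0.635 -0.002  0.058]
top pin 38 px 267.2 156.6 [0.6414 0.0374 0.0757] [ 0.615 -0.033  0.074] [0.65  0.098 0.078]
top can 146 px 381.4 130.6 [ 0.7042 -0.3167  0.1407] [ 0.687 -0.337  0.12 ] [ 0.725 -0.301  0.146]
top pot 323 px 109.1 179.3 [0.5645 0.5412 0.0925] [0.528 0.501 0.07 ] [0.602 0.577 0.19 ]
scene roof [ 232  210  103   88 4518] [7.208e+02 4.000e-01
[... 233 characters left out ...]
]] 0.0851
scene hookknob 25 px 259.8 219.4 [0.6232 0.009  0.0979] [0.618 0.005 0.089] [0.628 0.015 0.101]
scene toggle 34 px 107.5 261.1 [ 0.4797 -0.3489  0.1095] [ 0.472 -0.353  0.098] [ 0.485 -0.344  0.119]
scene airbr 420 px 143.7 302.6 [ 0.576  -0.3396  0.1101] [ 0.56  -0.408  0.098] [ 0.729 -0.295  0.125]
scene dknob 26 px 254.2 236.0 [ 0.6265 -0.0152  0.0517] [ 0.621 -0.022  0.038] [ 0.633 -0.003  0.056]
scene pin 31 px 268.4 224.3 [0.6398 0.0146 0.0776] [ 0.62  -0.009  0.074] [0.649 0.091 0.079]
scene can 329 px 169.7 314.1 [ 0.7124 -0.3237  0.1411] [ 0.689 -0.341  0.12 ] [ 0.727 -0.303  0.148]
scene pot 472 px 370.4 120.2 [0.5681 0.5331 0.0913] [0.526 0.498 0.07 ] [0.603 0.574 0.189]
```

The cabinet's yaw is 7.5° and its origin is about (725.5, 1.7) mm. The hook knob measures (622, 10), the drawer knob head (625.5, -11.5) and the toggle tip (479, -347), all matching the text's geometry. I'm moving to the hook knob, jaws along the cabinet's y.

arm_command(
  motion=[
    [[23,-42,2],2.4],
    [[23,-42,2],2.4],
    [[23,-42,2],2.4],
    [[23,-42,2],2.4],
    [[23,-42,0],2.4],
    [[23,-42,0],2.4],
    [[23,-42,0],2.4],
    [[23,-42,0],2.4],
    [[23,-42,0],2.4],
    [[23,-42,0],2.4],
    [[23,-42,0],2.4],
    [[23,-42,0],2.4],
    [[23,-42,0],2.4],
    [[23,-42,0],2.4],
  ],
  fingers=0,
  grip_force=25,
)

```text
clock: 1.85
tcp_pos: [0.6163, 0.0018, 0.2117]
orientation: [-1.574, -0.126, 0.135]
contact_force: [-0.5, 0.8, 0.0]
grip_width: 0.0426
```

arm_command(
  motion=[
    [[6,8,-30],-1.5],
    [[0,0,-30],0],
    [[0,0,-30],0],
    [[0,0,-16],0],
    [[0,0,0],0],
  ],
)

```text
clock: 2.48
tcp_pos: [0.6233, 0.0029, 0.1019]
orientation: [-1.578, -0.097, 0.107]
contact_force: [0.1, 0.0, 0.5]
grip_width: 0.0431
```

```bash
python3 - <<'E'
from h import *
f=grab('scene'); g=grab('top'); print(r.get_obs()['tcp_pos'],r.get_obs()['orientation'])
a=cv2.resize(f['frame'][190:270,210:310],(500,400),interpolation=cv2.INTER_CUBIC)
b=cv2.resize(g['frame'][130:190,250:310],(300,400),interpolation=cv2.INTER_CUBIC); save('hook1.png',np.hstack([a,b]))
E
```

```text
[0.62453842 0.00299006 0.10363151] [-1.57788482 -0.09969459  0.10487685]
```

View pics/hook1.png

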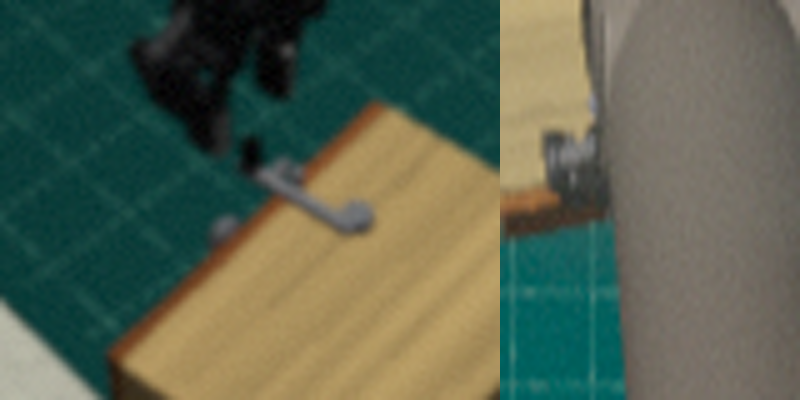

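The knob (250,150 in the crop) lies between the open tips, but the TCP is about 7 mm off in y. I'll correct that and close.

arm_command(
  motion=[
    [[-2,7,0],0],
    [[0,0,-3],0],
    [[0,0,0],0],
  ],
)

```text
clock: 2.95
tcp_pos: [0.6242, 0.0111, 0.1033]
orientation: [-1.577, -0.104, 0.102]
contact_force: [-0.7, 0.2, 1.3]
grip_width: 0.0429
```

arm_command(
  motion=[
    [[0,0,0],0],
    [[0,0,0],0],
    [[0,0,0],0],
    [[0,0,0],0],
    [[0,0,0],0],
  ],
  fingers=-1,
)

```text
clock: 3.58
tcp_pos: [0.6244, 0.0108, 0.1037]
orientation: [-1.577, -0.104, 0.101]
contact_force: [-0.3, -0.4, -0.6]
grip_width: 0.0001
```

```bash
python3 - <<'E'
from h import *
f=grab('scene'); g=grab('top')
a=cv2.resize(f['frame'][195:255,220:295],(500,400),interpolation=cv2.INTER_CUBIC)
save('hook2.png',a); P=pts(f)
for u,v in((248,219),(251,217),(254,216),(257,219),(259,220),(252,213)): print(u,v,P[v,u].round(4),f['frame'][v,u])
E
```

```text
248 219 [5.376e-01 4.000e-02 2.000e-04] [17 67 61]
251 217 [0.5389 0.0505 0.0018] [ 8 60 56]
254 216 [0.5429 0.0585 0.0033] [11 60 55]
257 219 [0.5555 0.0587 0.0006] [11 48 47]
259 220 [0.623  0.007  0.0965] [ 9 12 11]
252 213 [0.5306 0.0617 0.0036] [ 9 60 55]
```

View pics/hook2.png

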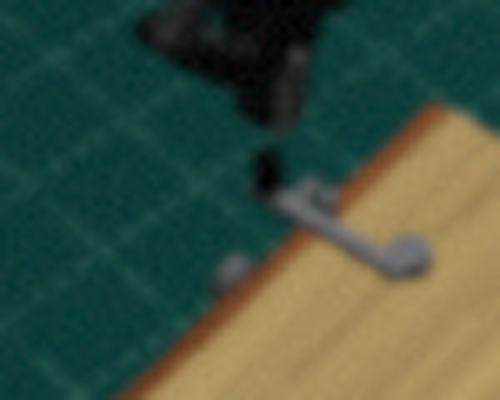

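The shut fingertips (about 275,125 in the crop) end above the knob top (268,150). I'll measure the tip height directly.

```bash
python3 - <<'E'
from h import *
o=r.get_obs(); print(o['tcp_pos'],R.from_rotvec(o['orientation']).as_matrix().round(3).tolist())
f=load('scene'); P=pts(f)
for v in range(206,226): print(v,[(int(u),*(P[v,u]*1000).round(0).astype(int)) for u in (258,260,262,264) if P[v,u,2]>.05])
E
```

```text
[0.6244322  0.01081433 0.10368941] [[0.992, 0.003, -0.13], [0.13, -0.009, 0.991], [0.001, -1.0, -0.009]]
206 [(258, np.int64(641), np.int64(-11), np.int64(179)), (260, np.int64(633), np.int64(2), np.int64(163)), (262, np.int64(634), np.int64(8), np.int64(159)), (264, np.int64(635), np.int64(14), np.int64(155))]
207 [(258, np.int64(640), np.int64(-10), np.int64(174)), (260, np.int64(632), np.int64(3), np.int64(157)), (262, np.int64(637), np.int64(5), np.int64(160)), (264, np.int64(635), np.int64(14), np.int64(152))]
208 [(258, np.int64(630), np.int64(-1), np.int64(155)), (260, np.int64(632), np.int64(3), np.int64(153)), (262, np.int64(637), np.int64(5), np.int64(156)), (264, np.int64(636), np.int64(13), np.int64(150))]
209 [(258, np.int64(630), np.int64(-2), np.int64(152)), (260, np.int64(633), np.int64(2), np.int64(151)), (262, np.int64(635), np.int64(7), np.int64(149)), (264, np.int64(635), np.int64(14), np.int64(145))]
210 [(258, np.int64(630), np.int64(-2), np.int64(149)), (260, np.int64(633), np.int64(2), np.int64(148)), (262, np.int64(636), np.int64(7), np.int64(146)), (264, np.
[... 1415 characters left out ...]
64(628), np.int64(13), np.int64(92))]
222 [(258, np.int64(620), np.int64(6), np.int64(86)), (260, np.int64(627), np.int64(7), np.int64(92)), (262, np.int64(627), np.int64(14), np.int64(87))]
223 [(258, np.int64(622), np.int64(4), np.int64(85)), (260, np.int64(625), np.int64(8), np.int64(85)), (262, np.int64(625), np.int64(15), np.int64(80))]
224 [(258, np.int64(618), np.int64(7), np.int64(76)), (260, np.int64(626), np.int64(7), np.int64(83)), (262, np.int64(627), np.int64(14), np.int64(78)), (264, np.int64(631), np.int64(17), np.int64(79))]
225 [(260, np.int64(626), np.int64(7), np.int64(79)), (262, np.int64(631), np.int64(10), np.int64(81)), (264, np.int64(634), np.int64(14), np.int64(81))]
```

Vision puts the shut tips at z≈0.127, while the TCP reading minus 17 mm gives 0.087. I'll descend in stages with the fingers part open and check the tip height again.

arm_command(
  motion=[
    [[0,0,0],0],
    [[0,0,-10],0],
    [[0,0,-10],0],
    [[0,0,0],0],
    [[0,0,0],0],
  ],
  fingers=-0.1,
)

```text
clock: 4.3
tcp_pos: [0.6239, 0.0108, 0.0815]
orientation: [-1.578, -0.103, 0.102]
contact_force: [-0.1, 0.3, -0.1]
grip_width: 0.038
```

```bash
cat >> h.py <<'E'
def tip(f=None):
    f=f or grab('scene'); P=pts(f); t=r.get_obs()['tcp_pos']
    m=(np.hypot(P[...,0]-t[0],P[...,1]-t[1])<.06)&(f['frame'].max(-1)<60)
    v,u=np.nonzero(m); return [(int(w),(P[w,u[v==w]][:,:]*1000).round(0)[np.argmin(P[w,u[v==w],2])].tolist()) for w in np.unique(v)]
E
python3 - <<'E'
from h import *
f=grab('scene'); print(r.get_obs()['tcp_pos'])
save('hook3.png',np.hstack([cv2.resize(f['frame'][195:255,220:295],(500,400),interpolation=cv2.INTER_CUBIC)]))
P=pts(f)
for v in range(208,224): print(v,[(int(u),*[int(x) for x in (P[v,u]*1000).round(0)]) for u in range(244,272,2) if P[v,u,2]>.05])
E
```

```text
[0.62383011 0.01079511 0.08153113]
208 [(244, 639, -53, 202), (246, 643, -50, 204), (248, 646, -47, 204), (250, 643, -38, 194), (252, 618, -11, 154), (256, 637, -14, 171), (258, 644, -14, 176), (260, 642, -6, 169), (264, 618, 30, 121), (266, 625, 30, 127), (268, 631, 32, 130), (270, 632, 37, 127)]
209 [(244, 639, -53, 198), (246, 642, -50, 199), (248, 643, -44, 196), (250, 643, -38, 191), (252, 622, -14, 155), (256, 637, -14, 167), (258, 641, -11, 168), (264, 619, 29, 119), (266, 623, 32, 121), (268, 631, 32, 127), (270, 630, 39, 121)]
210 [(244, 629, -46, 181), (246, 643, -51, 197), (248, 643, -45, 192), (250, 642, -38, 186), (252, 625, -17, 156), (254, 627, -12, 154), (256, 639, -16, 166), (258, 637, -8, 159), (264, 615, 32, 110), (266, 624, 31, 118), (268, 629, 33, 121), (270, 631, 38, 118)]
211 [(244, 629, -46, 178), (246, 641, -49, 190), (248, 645, -47, 192), (250, 644, -39, 185), (252, 628, -20, 157), (254, 631, -16, 156), (256, 639, -16, 164), (258, 639, -10, 159), (264, 616, 31, 107), (266, 622, 32, 112), (268, 630, 32, 118), (270, 633, 37, 117)]
212 [(244, 624, -42, 167), (2
[... 1263 characters left out ...]
-21, 128), (254, 636, -21, 134), (256, 635, -14, 128), (258, 638, -10, 127), (260, 627, 7, 103), (262, 627, 14, 98)]
220 [(252, 625, -18, 118), (254, 636, -21, 131), (256, 634, -12, 121), (258, 637, -9, 122), (260, 625, 9, 96), (262, 626, 15, 93)]
221 [(252, 629, -22, 121), (254, 635, -20, 125), (256, 634, -13, 118), (258, 637, -9, 118), (260, 625, 9, 92), (262, 627, 14, 90)]
222 [(252, 627, -20, 114), (254, 632, -18, 117), (256, 634, -13, 115), (258, 639, -10, 116), (260, 626, 8, 90), (262, 627, 14, 86), (266, 633, 22, 85), (268, 634, 29, 80)]
223 [(254, 633, -19, 114), (256, 634, -13, 110), (258, 638, -10, 111), (260, 627, 6, 88), (262, 624, 16, 78), (266, 633, 22, 81), (268, 635, 27, 78)]
```

View pics/hook3.png

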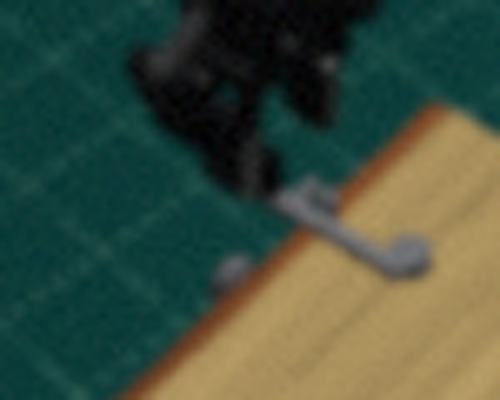

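The tips are at z≈0.106 with the TCP reading 0.0815, so the reading runs about 40 mm low against the stated geometry (tip ≈ reading + 23 mm shut). The x and y readings agree with vision. I'll work from the visual offset: down 17 mm more, then close.

arm_command(
  motion=[
    [[-1,0,-9],0],
    [[0,0,-8],0],
    [[0,0,0],0],
  ],
)

```text
clock: 4.72
tcp_pos: [0.6228, 0.0108, 0.0635]
orientation: [-1.577, -0.103, 0.102]
contact_force: [0.5, -0.1, 0.2]
grip_width: 0.0385
```

arm_command(
  motion=[
    [[0,0,0],0],
    [[0,0,0],0],
    [[0,0,0],0],
    [[0,0,0],0],
  ],
  fingers=-1,
)

```text
clock: 5.22
tcp_pos: [0.6228, 0.0108, 0.0636]
orientation: [-1.577, -0.103, 0.102]
contact_force: [0.1, 0.2, -1.8]
grip_width: 0.0108
```

The knob is held (10.8 mm opening). Now I swing it along the arc around the pivot.

arm_command(
  motion=[
    [[5.4,-11.5,0],0],
    [[7.8,-10.4,0],0],
    [[9.7,-8.5,0],0],
    [[11.4,-6.3,0],0],
    [[12.4,-3.8,0],0],
    [[12.9,-1.1,0],0],
    [[10.7,1.1,0],0],
    [[0,0,0],0],
  ],
)

```text
clock: 6.22
tcp_pos: [0.699, -0.031, 0.0637]
orientation: [-1.576, -0.105, 0.101]
contact_force: [1.7, 2.3, -1.2]
grip_width: 0.0107
```

arm_command(
  motion=[
    [[0,0,0],0],
    [[0,0,0],0],
    [[0,0,25],0],
    [[0,0,30],0],
    [[-38,9.5,10],0],
    [[-38,9.5,0],0],
    [[0,0,0],0],
  ],
  fingers=0.2,
)

```text
clock: 7.1
tcp_pos: [0.6193, -0.0142, 0.1306]
orientation: [-1.578, -0.103, 0.1]
contact_force: [-0.3, -0.6, 0.3]
grip_width: 0.0512
```

```bash
python3 - <<'E'
from h import *
f=grab('scene'); print(r.get_obs()['tcp_pos'],r.get_obs()['grip_width'])
save('dr1.png',cv2.resize(f['frame'][175:285,200:350],(750,550),interpolation=cv2.INTER_CUBIC))
P=pts(f); m=(P[...,2]>.088)&(P[...,2]<.103)&(P[...,0]>.66)&(P[...,0]<.74)&(abs(P[...,1]+.03)<.03); print(m.sum(),np.median(P[m],0) if m.any() else '')
E
```

```text
[ 0.62110488 -0.01471565  0.1309791 ] 0.05158784259568944
21 [ 0.69334075 -0.03217352  0.09985507]
```

View pics/dr1.png

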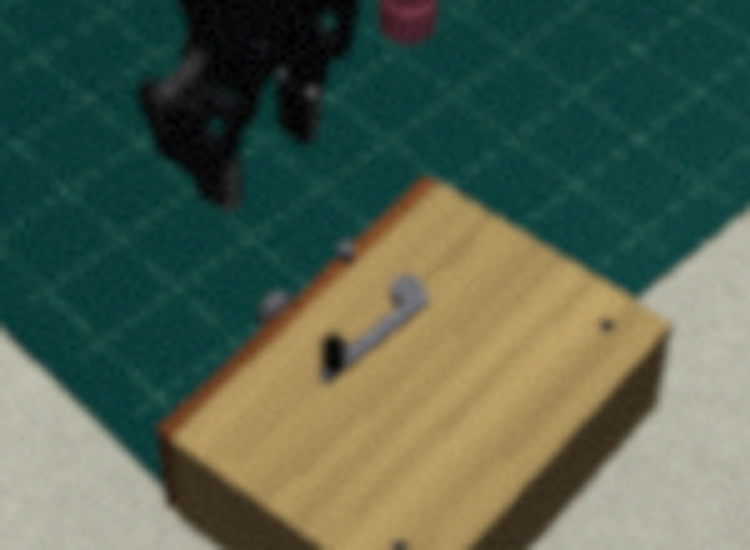

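The hook lies along the cabinet's -y, knob at (330,355) in the crop. The pin (345,248) and pull knob (275,305) are free. Descending on the pull knob.

arm_command(
  motion=[
    [[1,3,-30],0],
    [[0,0,-30],0],
    [[0,0,-30],0],
    [[0,0,-20],0],
    [[0,0,-11],0],
    [[0,0,0],0],
  ],
)

```text
clock: 7.9
tcp_pos: [0.6293, -0.0146, 0.0078]
orientation: [-1.582, -0.109, 0.09]
contact_force: [-0.4, -0.6, 0.9]
grip_width: 0.0509
```

arm_command(
  motion=[
    [[0,0,0],0],
    [[0,0,0],0],
    [[0,0,0],0],
    [[0,0,0],0],
  ],
  fingers=-1,
  grip_force=50,
)

```text
clock: 8.4
tcp_pos: [0.6293, -0.0125, 0.0091]
orientation: [-1.579, -0.111, 0.091]
contact_force: [0.6, 0.8, -6.6]
grip_width: 0.0197
```

arm_command(
  motion=[
    [[-18,-2.4,0],0],
    [[-18,-2.4,0],0],
    [[-18,-2.4,0],0],
    [[-18,-2.4,0],0],
    [[-18,-2.4,0],0],
    [[-18,-2.4,0],0],
    [[-18,-2.4,0],0],
    [[-16,-2.1,0],0],
    [[-2,0,0],0],
  ],
)

```text
clock: 9.52
tcp_pos: [0.4866, -0.0313, 0.0091]
orientation: [-1.579, -0.119, 0.081]
contact_force: [0.5, -0.3, -9.4]
grip_width: 0.0194
```

arm_command(
  motion=[
    [[0,0,0],0],
    [[0,0,0],0],
    [[0,0,0],0],
    [[0,0,30],0],
    [[0,0,40],0],
    [[0,0,50],0],
    [[-3,40,10],0],
    [[-10,50,0],0],
    [[-12,52,0],0],
    [[-12,52,0],0],
    [[-14,55,0],0],
    [[-14,50,0],0],
    [[0,0,0],0],
  ],
  fingers=0.4,
)

```text
clock: 11.15
tcp_pos: [0.4298, 0.2801, 0.1517]
orientation: [-1.571, -0.133, 0.06]
contact_force: [-0.1, -0.8, 0.2]
grip_width: 0.06
```

```bash
cat >> h.py <<'E'
def jars(f,show=True):
    Q=pts(f); out=[]
    m=(Q[...,2]>.035)&(Q[...,2]<.064)&(Q[...,0]>.3)&(Q[...,0]<.9)&(abs(Q[...,1])<.5)
    k,l,st,ce=cv2.connectedComponentsWithStats(m.astype(np.uint8))
    for i in range(1,k):
        if 40<st[i,4]<250:
            q=Q[l==i]; q=q[q[:,2]>np.percentile(q[:,2],60)-.006]; out.append(((q[:,:2].min(0)+q[:,:2].max(0))/2*1000).round(1).tolist()+[(np.median(q[:,2])*1000).round(1),np.ptp(q[:,:2],axis=0).round(3).tolist(),np.median(f['frame'][l==i],0).tolist(),ce[i].round(0).tolist()])
    return out
E
python3 - <<'E'
from h import *
o=r.get_obs(); print(o['tcp_pos'],o['joints'].round(2))
for n in('top','scene'):
    f=grab(n); print(n); [print(j) for j in jars(f)]
    save('tray_'+n+'.png',cv2.resize(f['frame'][90:290,150:410] if n=='top' else f['frame'][100:300,180:440],(780,600),interpolation=cv2.INTER_CUBIC))
E
```

```text
[0.42981558 0.28014162 0.15165453] [-0.74  0.26  0.02  2.03  0.03  0.82  0.95]
top
[877.9, -351.3, np.float64(38.0), [0.043, 0.135], [173.0, 168.0, 159.0], [377.0, 90.0]]
[893.9, -472.6, np.float64(53.5), [0.009, 0.047], [118.5, 117.5, 107.5], [412.0, 85.0]]
[822.9, 480.9, np.float64(48.4), [0.151, 0.037], [85.5, 119.0, 103.0], [138.0, 107.0]]
[700.7, -313.3, np.float64(54.1), [0.034, 0.033], [130.0, 127.0, 120.0], [370.0, 141.0]]
[603.6, -9.2, np.float64(55.5), [0.033, 0.03], [149.0, 135.0, 123.0], [282.0, 169.0]]
[506.8, -294.7, np.float64(58.2), [0.17, 0.02], [63.0, 64.0, 61.0], [369.0, 198.0]]
[553.5, 361.5, np.float64(47.1), [0.034, 0.034], [133.0, 133.0, 130.0], [171.0, 186.0]]
[487.2, 223.0, np.float64(46.6), [0.033, 0.033], [200.0, 120.0, 146.0], [213.0, 205.0]]
[415.9, 270.4, np.float64(46.2), [0.026, 0.023], [94.0, 91.0, 149.0], [199.0, 227.0]]
[398.2, 191.9, np.float64(46.9), [0.033, 0.03], [200.0, 121.0, 147.0], [223.0, 232.0]]
[359.0, -208.4, np.float64(38.8), [0.026, 0.029], [196.0, 188.0, 174.0], [344.0, 242.0]]
scene
[361.5, 334.8, np.float64(45.7), [0.037, 0.036], [1
[... 195 characters left out ...]
.0, 152.0]]
[399.0, 189.3, np.float64(45.2), [0.035, 0.038], [149.0, 77.0, 94.0], [254.0, 161.0]]
[554.2, 360.0, np.float64(46.2), [0.036, 0.035], [91.0, 92.0, 86.0], [328.0, 160.0]]
[488.8, 222.4, np.float64(45.5), [0.037, 0.036], [151.5, 76.0, 94.0], [282.0, 170.0]]
[822.9, 479.3, np.float64(46.7), [0.149, 0.041], [58.0, 83.0, 69.0], [426.0, 187.0]]
[359.5, -209.6, np.float64(38.2), [0.03, 0.03], [157.0, 153.0, 141.0], [138.0, 221.0]]
[604.6, -11.3, np.float64(56.0), [0.035, 0.034], [98.0, 85.0, 73.0], [250.0, 232.0]]
[717.5, -323.8, np.float64(54.7), [0.025, 0.041], [65.0, 61.0, 56.0], [178.0, 339.0]]
[870.2, -291.2, np.float64(36.3), [0.042, 0.041], [171.0, 171.0, 154.0], [234.0, 379.0]]
```

View pics/tray_top.png

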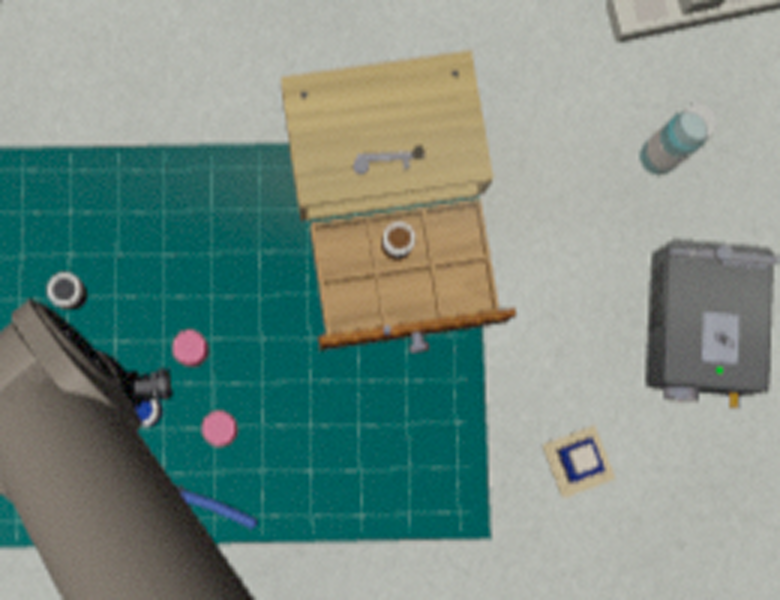

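View pics/tray_scene.png

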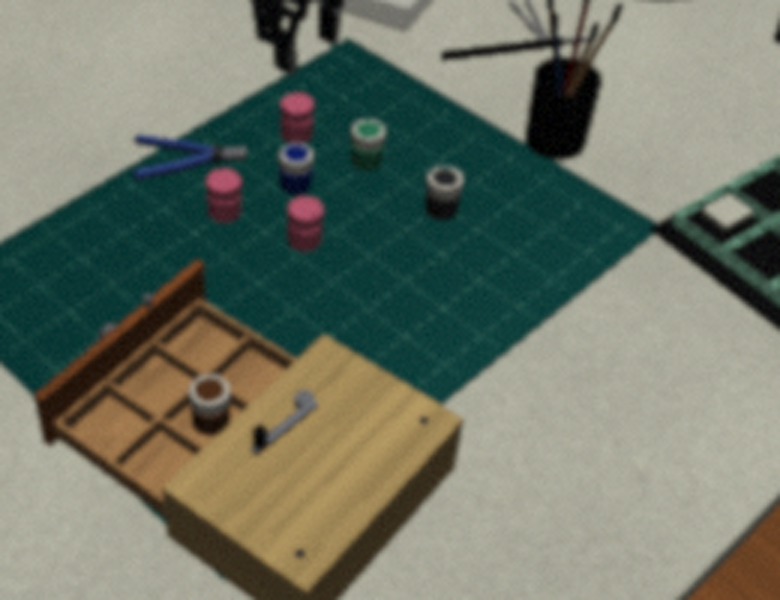

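Two views show the drawer out about 144 mm. The brown jar stands in the back middle cell, at top crop (399,238) = (604,-10) mm. The other five cells are empty and the three jars haven't moved. I'll check the divider position against the predicted tray centre and the tool tilt.

```bash
python3 - <<'E'
from h import *
o=r.get_obs(); M=R.from_rotvec(o['orientation']).as_matrix(); print(M.round(3), np.degrees(np.arctan2(M[1,2],M[0,2])))
f=load('top'); A=att(f); e=f['eye']
for n,z,ps in(('cross',.03,((378,277),(435,268))),('fronttop',.071,((323,342),(515,312)))):
    for u,v in ps:
        u=u/3+150;v=v/3+90
        d=A@np.array([(u-f['cx'])/f['fx'],-(v-f['cy'])/f['fy'],-1]); t=(z-e[2])/d[2]; print(n,(e+t*d).round(4))
s=load('scene'); P=pts(s)
# tips now
t=o['tcp_pos']; m=(abs(P[...,0]-t[0])<.08)&(abs(P[...,1]-t[1])<.09)&(P[...,2]>.1); print(P[m][:,2].min(), [(P[m][i]*1000).round().tolist() for i in np.argsort(P[m][:,2])[:12]])
E
```

```text
[[ 0.992  0.047 -0.116]
 [ 0.116 -0.003  0.993]
 [ 0.046 -0.999 -0.009]] 96.67191630722387
cross [0.5623 0.012  0.03  ]
cross [ 0.5716 -0.0525  0.03  ]
fronttop [0.4857 0.0755 0.071 ]
fronttop [ 0.5151 -0.1332  0.071 ]
0.1771495882412104 [[417.0, 311.0, 177.0], [423.0, 309.0, 178.0], [426.0, 311.0, 178.0], [429.0, 241.0, 179.0], [421.0, 311.0, 179.0], [432.0, 308.0, 179.0], [439.0, 243.0, 180.0], [430.0, 311.0, 180.0], [437.0, 245.0, 181.0], [443.0, 244.0, 181.0], [435.0, 313.0, 182.0], [438.0, 307.0, 183.0]]
```

The tray centre is about (569.5, -19), averaged from the divider cross and the front panel. The tool tilt is 2.7°, which is harmless. The dividers are 20 mm high and the cells tight, so I'll grip the jars high with the tips about 26 mm above the bench. Blue first.

arm_command(
  motion=[
    [[-10,-5,0],0],
    [[0,0,-30],0],
    [[0,0,-30],0],
    [[0,0,-30],0],
    [[0,0,0],0],
  ],
  fingers=0.6,
  grip_force=30,
)

```text
clock: 11.88
tcp_pos: [0.4223, 0.2612, 0.0606]
orientation: [-1.576, -0.119, 0.043]
contact_force: [0.2, 0.3, -1.0]
grip_width: 0.0682
```

arm_command(
  motion=[
    [[-2,14,0],0],
    [[0,0,-20],0],
    [[0,0,0],0],
  ],
)

```text
clock: 12.25
tcp_pos: [0.4224, 0.2776, 0.0442]
orientation: [-1.572, -0.121, 0.037]
contact_force: [0.2, 0.4, -0.8]
grip_width: 0.0685
```

arm_command(
  motion=[
    [[-2,-2,-20],0],
    [[0,0,-19],0],
    [[0,0,0],0],
  ],
)

```text
clock: 12.62
tcp_pos: [0.4231, 0.2795, 0.0093]
orientation: [-1.567, -0.126, 0.033]
contact_force: [0.0, -1.1, -0.1]
grip_width: 0.0685
```

arm_command(
  motion=[
    [[0,0,0],0],
    [[0,0,0],0],
    [[0,0,0],0],
    [[0,0,0],0],
  ],
  fingers=-1,
)

```text
clock: 13.12
tcp_pos: [0.4249, 0.2812, 0.0127]
orientation: [-1.564, -0.128, 0.029]
contact_force: [0.6, -0.3, -1.0]
grip_width: 0.0345
```

The grip is only about 9 mm deep because z settled high. I'll regrip 10 mm lower.

arm_command(
  motion=[
    [[0,0,0],0],
    [[0,0,0],0],
    [[-3,-4,-8],0],
    [[0,0,-4],0],
    [[0,0,-2],0],
  ],
  fingers=0.3,
)

```text
clock: 13.75
tcp_pos: [0.4215, 0.2768, -0.0023]
orientation: [-1.564, -0.128, 0.029]
contact_force: [0.1, -1.3, 0.1]
grip_width: 0.0557
```

arm_command(
  motion=[
    [[0,0,0],0],
    [[0,0,0],0],
    [[0,0,0],0],
    [[0,0,0],0],
  ],
  fingers=-1,
)

```text
clock: 14.25
tcp_pos: [0.4215, 0.2769, -0.0023]
orientation: [-1.564, -0.128, 0.03]
contact_force: [0.2, 0.7, -0.6]
grip_width: 0.0351
```

arm_command(
  motion=[
    [[0,0,30],0],
    [[0,0,40],0],
    [[0,0,50],0],
    [[15,-33,0],0],
    [[15,-33,0],0],
    [[15,-33,0],0],
    [[15,-33,0],0],
    [[15,-33,0],0],
    [[15,-33,0],0],
    [[15,-33,0],0],
    [[0,0,0],0],
  ],
)

```text
clock: 15.62
tcp_pos: [0.5279, 0.0382, 0.1217]
orientation: [-1.563, -0.132, 0.03]
contact_force: [-0.5, 0.7, -2.3]
grip_width: 0.0349
```

arm_command(
  motion=[
    [[1,2,-30],0],
    [[0,0,-30],0],
    [[0,0,-20],0],
    [[0,0,0],0],
  ],
)

```text
clock: 16.12
tcp_pos: [0.5281, 0.0431, 0.0398]
orientation: [-1.561, -0.133, 0.031]
contact_force: [0.0, 0.5, 0.5]
grip_width: 0.0348
```

arm_command(
  motion=[
    [[1,-3,-16],0],
    [[0,0,-10],0],
    [[0,0,-4],0],
    [[0,0,-1],0],
  ],
)

```text
clock: 16.62
tcp_pos: [0.5302, 0.041, 0.0085]
orientation: [-1.561, -0.136, 0.03]
contact_force: [-0.3, -0.1, -1.3]
grip_width: 0.0351
```

```bash
python3 - <<'E'
from h import *
o=r.get_obs(); print(o['tcp_pos'],o['contact_force'])
f=grab('scene')
save('place1.png',cv2.resize(f['frame'][170:250,185:285],(750,600),interpolation=cv2.INTER_CUBIC))
E
```

```text
[0.5302305  0.04099698 0.00850726] [-0.28968405 -0.08504784 -1.25929672]
```

View pics/place1.png

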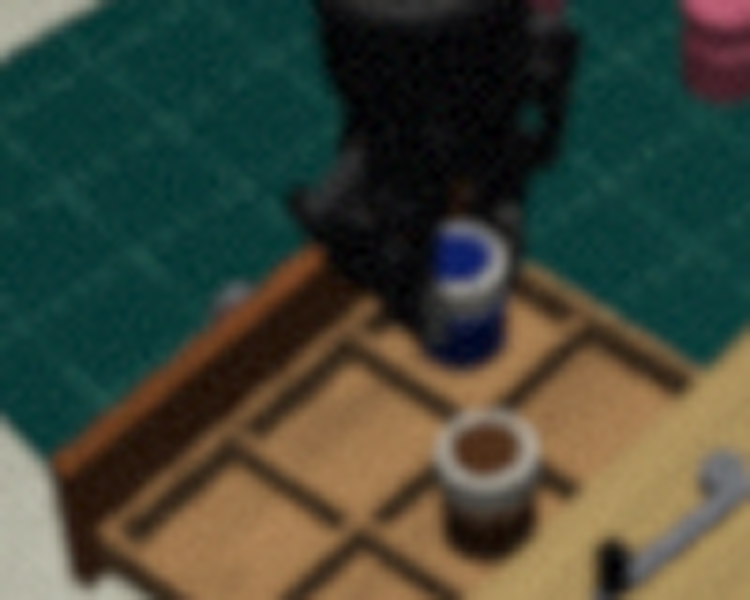

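The blue jar (465,290) is in the front +y cell, practically on the floor. Releasing, lifting and going over to mint.

arm_command(
  motion=[
    [[0,0,-1],0],
    [[0,0,0],0],
    [[0,0,0],0],
    [[0,0,20],0],
    [[0,0,30],0],
    [[0,0,50],0],
    [[0,0,20],0],
    [[-10,38,0],0],
    [[-10,40,0],0],
    [[-10,40,0],0],
    [[-10,40,0],0],
    [[-11,40,0],0],
    [[-11,40,0],0],
    [[-11,40,0],0],
    [[-10,38,0],0],
    [[0,0,0],0],
  ],
  fingers=0.15,
)

```text
clock: 18.68
tcp_pos: [0.445, 0.3664, 0.1359]
orientation: [-1.557, -0.14, 0.021]
contact_force: [0.1, -0.0, 0.6]
grip_width: 0.0494
```

```bash
python3 - <<'E'
from h import *
o=r.get_obs(); print(o['tcp_pos'],o['contact_force'])
for n in('top','scene'): print(n); [print(j[:3],j[4]) for j in jars(grab(n)) if abs(j[1])<400 and j[0]<650]
E
```

```text
[0.44496474 0.36640673 0.13591245] [ 0.05742323 -0.00852867  0.56075241]
top
[604.4, -9.2, np.float64(56.5)] [150.0, 138.0, 121.0]
[506.5, -292.9, np.float64(55.7)] [65.0, 65.0, 64.0]
[565.2, 390.9, np.float64(46.1)] [130.0, 131.0, 131.0]
[529.8, 43.9, np.float64(56.2)] [131.0, 131.0, 156.0]
[490.6, -21.2, np.float64(53.0)] [112.0, 96.0, 102.0]
[487.2, 222.8, np.float64(47.5)] [203.0, 123.0, 149.0]
[398.1, 190.5, np.float64(46.8)] [203.0, 124.0, 149.0]
[359.0, -207.8, np.float64(38.2)] [199.0, 191.0, 177.0]
[358.6, 336.1, np.float64(46.4)] [202.0, 128.0, 153.0]
scene
[359.9, 335.6, np.float64(45.8)] [138.0, 75.0, 91.0]
[445.9, 360.3, np.float64(45.6)] [85.0, 116.5, 96.0]
[565.4, 388.7, np.float64(45.9)] [79.0, 86.0, 79.0]
[399.0, 188.6, np.float64(46.3)] [144.0, 76.5, 93.5]
[487.8, 222.9, np.float64(45.5)] [148.0, 75.0, 94.0]
[359.6, -209.5, np.float64(38.2)] [157.0, 152.0, 140.0]
[605.0, -11.3, np.float64(56.2)] [94.0, 79.0, 70.0]
```

Blue stands in its cell (top at 56 mm). The grey jar has been knocked and now stands at (565.3, 389.5). Next is mint at (446, 359.5).

arm_command(
  motion=[
    [[1,-7,-20],0],
    [[0,0,-30],0],
    [[0,0,-30],0],
    [[0,0,-20],0],
    [[0,0,0],0],
  ],
  fingers=0.5,
)

```text
clock: 19.4
tcp_pos: [0.4522, 0.3457, 0.0344]
orientation: [-1.563, -0.129, 0.005]
contact_force: [0.6, 0.4, 0.8]
grip_width: 0.0641
```

arm_command(
  motion=[
    [[-6,14,0],0],
    [[0,0,0],0],
    [[0,0,-14],0],
    [[0,0,0],0],
  ],
)

```text
clock: 19.9
tcp_pos: [0.4476, 0.361, 0.0224]
orientation: [-1.561, -0.13, 0.001]
contact_force: [-0.1, -0.2, 0.3]
grip_width: 0.0644
```

arm_command(
  motion=[
    [[-1,-1,-14],0],
    [[0,0,-7],0],
    [[0,0,-4],0],
    [[0,0,-1],0],
  ],
)

```text
clock: 20.4
tcp_pos: [0.4465, 0.3593, -0.0059]
orientation: [-1.561, -0.129, 0.001]
contact_force: [0.9, -0.1, -0.5]
grip_width: 0.0638
```

arm_command(
  motion=[
    [[0,0,0],0],
    [[0,0,0],0],
    [[0,0,0],0],
    [[0,0,0],0],
  ],
  fingers=-1,
)

```text
clock: 20.9
tcp_pos: [0.4469, 0.3596, -0.0052]
orientation: [-1.561, -0.13, 0.0]
contact_force: [-0.2, -0.4, -0.1]
grip_width: 0.0348
```

arm_command(
  motion=[
    [[0,0,0],0],
    [[0,0,5],0],
    [[0,0,0],0],
  ],
  fingers=0,
)

```text
clock: 21.28
tcp_pos: [0.4471, 0.3598, 0.0004]
orientation: [-1.56, -0.13, -0.0]
contact_force: [-0.5, 0.3, -1.6]
grip_width: 0.043
```

arm_command(
  motion=[
    [[0,0,0],0],
    [[0,0,0],0],
    [[0,0,0],0],
    [[0,0,0],0],
  ],
  fingers=-1,
)

```text
clock: 21.78
tcp_pos: [0.4472, 0.3598, 0.0005]
orientation: [-1.56, -0.13, -0.0]
contact_force: [-0.7, -0.4, 0.7]
grip_width: 0.0347
```

arm_command(
  motion=[
    [[0,0,30],0],
    [[0,0,40],0],
    [[0,0,50],0],
    [[8,-37,1],0],
    [[8,-37,1],0],
    [[8,-37,0],0],
    [[8,-37,0],0],
    [[8,-37,0],0],
    [[8,-37,0],0],
    [[8,-37,0],0],
    [[8,-37,0],0],
    [[8,-37,0],0],
    [[8,-37,0],0],
    [[8,-37,0],0],
    [[8,-37,0],0],
    [[0,0,0],0],
  ],
)

```text
clock: 23.78
tcp_pos: [0.5417, -0.0987, 0.1253]
orientation: [-1.56, -0.132, 0.002]
contact_force: [-0.3, 0.2, -0.9]
grip_width: 0.0352
```

arm_command(
  motion=[
    [[4,11,-25],0],
    [[0,0,-30],0],
    [[0,0,-25],0],
    [[0,0,0],0],
  ],
)

```text
clock: 24.28
tcp_pos: [0.5454, -0.0842, 0.0434]
orientation: [-1.558, -0.134, 0.004]
contact_force: [-0.5, -0.4, -0.2]
grip_width: 0.0352
```

arm_command(
  motion=[
    [[1,-2,-16],0],
    [[0,0,-10],0],
    [[0,0,-4],0],
    [[0,0,-1],0],
  ],
)

```text
clock: 24.78
tcp_pos: [0.5481, -0.0855, 0.0125]
orientation: [-1.558, -0.137, 0.002]
contact_force: [-0.3, -0.5, -0.6]
grip_width: 0.0351
```

arm_command(
  motion=[
    [[0,0,-2],0],
    [[0,0,0],0],
  ],
)

```text
clock: 25.02
tcp_pos: [0.5485, -0.0857, 0.0109]
orientation: [-1.558, -0.138, 0.001]
contact_force: [0.1, -1.1, -1.3]
grip_width: 0.0348
```

arm_command(
  motion=[
    [[0,0,0],0],
    [[0,0,0],0],
    [[0,0,20],0],
    [[0,0,30],0],
    [[0,0,50],0],
    [[0,0,25],0],
    [[1,39,0],0],
    [[1,39,0],0],
    [[1,39,0],0],
    [[1,39,0],0],
    [[1,39,0],0],
    [[1,39,0],0],
    [[2,39,0],0],
    [[2,39,0],0],
    [[2,39,0],0],
    [[2,39,0],0],
    [[2,39,0],0],
    [[2,30,0],0],
    [[0,0,0],0],
  ],
  fingers=0.15,
)

```text
clock: 27.4
tcp_pos: [0.5649, 0.3874, 0.1435]
orientation: [-1.557, -0.139, -0.007]
contact_force: [0.2, -1.6, 0.1]
grip_width: 0.0488
```

```bash
python3 - <<'E'
from h import *
o=r.get_obs(); print(o['tcp_pos'],o['contact_force'])
for n in('top','scene'): print(n); [print(j[:3],j[4]) for j in jars(grab(n)) if abs(j[1])<450 and j[0]<650]
E
```

```text
[0.56489695 0.38741627 0.14347474] [ 0.16276361 -1.6232876   0.0999444 ]
top
[603.2, -9.2, np.float64(56.7)] [152.5, 139.5, 128.5]
[506.5, -294.2, np.float64(57.3)] [64.5, 65.0, 63.0]
[564.9, 390.5, np.float64(46.5)] [117.0, 114.0, 115.0]
[547.8, -82.5, np.float64(56.1)] [130.5, 160.0, 141.0]
[529.7, 43.9, np.float64(56.6)] [134.0, 134.0, 155.5]
[487.1, 224.4, np.float64(47.5)] [203.0, 122.0, 149.0]
[398.2, 191.8, np.float64(46.9)] [203.0, 124.0, 150.0]
[357.5, -207.3, np.float64(39.6)] [199.0, 191.0, 177.0]
scene
[361.4, 337.1, np.float64(45.5)] [139.0, 76.0, 91.0]
[566.3, 387.3, np.float64(45.3)] [80.0, 85.5, 81.0]
[398.5, 190.4, np.float64(46.1)] [150.0, 79.0, 96.0]
[488.5, 221.3, np.float64(46.2)] [153.0, 75.5, 95.5]
[358.6, -210.1, np.float64(38.1)] [160.0, 153.0, 141.0]
[604.3, -11.0, np.float64(56.2)] [99.0, 81.0, 72.0]
```

Mint is placed (547.8, -82.5, top at 56 mm). Next is grey at (565.3, 389.5).

arm_command(
  motion=[
    [[0,2,-25],0],
    [[0,0,-30],0],
    [[0,0,-30],0],
    [[0,0,-20],0],
    [[0,0,0],0],
  ],
  fingers=0.4,
)

```text
clock: 28.12
tcp_pos: [0.5692, 0.3764, 0.0376]
orientation: [-1.562, -0.131, -0.02]
contact_force: [-0.1, 0.4, 0.6]
grip_width: 0.0598
```

arm_command(
  motion=[
    [[-4,13,0],0],
    [[0,0,0],0],
    [[0,0,-14],0],
    [[0,0,0],0],
  ],
)

```text
clock: 28.62
tcp_pos: [0.5666, 0.3919, 0.0262]
orientation: [-1.559, -0.134, -0.023]
contact_force: [0.0, -0.0, -1.0]
grip_width: 0.0596
```

arm_command(
  motion=[
    [[-1,-2,-14],0],
    [[0,0,-7],0],
    [[0,0,-4],0],
    [[0,0,0],0],
  ],
)

```text
clock: 29.12
tcp_pos: [0.5655, 0.3889, -0.0011]
orientation: [-1.56, -0.133, -0.023]
contact_force: [-0.3, 0.2, -0.3]
grip_width: 0.0599
```

arm_command(
  motion=[
    [[0,0,0],0],
    [[0,0,0],0],
    [[0,0,0],0],
    [[0,0,0],0],
  ],
  fingers=-1,
)

```text
clock: 29.62
tcp_pos: [0.566, 0.3893, -0.0004]
orientation: [-1.559, -0.134, -0.024]
contact_force: [-0.0, -0.2, -0.3]
grip_width: 0.0348
```

arm_command(
  motion=[
    [[0,0,30],0],
    [[0,0,40],0],
    [[0,0,50],0],
    [[3,-37,1],0],
    [[3,-37,1],0],
    [[3,-37,0],0],
    [[3,-37,0],0],
    [[3,-37,0],0],
    [[3,-37,0],0],
    [[3,-37,0],0],
    [[3,-37,0],0],
    [[3,-37,0],0],
    [[0,0,0],0],
  ],
)

```text
clock: 31.25
tcp_pos: [0.5912, 0.046, 0.127]
orientation: [-1.558, -0.137, -0.025]
contact_force: [-0.4, 0.4, -0.8]
grip_width: 0.0351
```

arm_command(
  motion=[
    [[1,5,-25],0],
    [[0,0,-30],0],
    [[0,0,-25],0],
    [[0,0,0],0],
  ],
)

```text
clock: 31.75
tcp_pos: [0.5929, 0.055, 0.0463]
orientation: [-1.555, -0.141, -0.025]
contact_force: [-1.0, 0.2, -0.5]
grip_width: 0.035
```

arm_command(
  motion=[
    [[-1,-3,-18],0],
    [[0,0,-10],0],
    [[0,0,-5],0],
    [[0,0,-2],0],
    [[0,0,0],0],
  ],
)

```text
clock: 32.38
tcp_pos: [0.5938, 0.0531, 0.0115]
orientation: [-1.554, -0.145, -0.028]
contact_force: [0.2, 0.9, -0.8]
grip_width: 0.0353
```

arm_command(
  motion=[
    [[0,0,-2],0],
    [[0,0,0],0],
  ],
)

```text
clock: 32.62
tcp_pos: [0.5943, 0.0531, 0.0101]
orientation: [-1.554, -0.146, -0.029]
contact_force: [0.3, 0.0, -1.4]
grip_width: 0.0349
```

arm_command(
  motion=[
    [[0,0,0],0],
    [[0,0,0],0],
    [[0,0,20],0],
    [[0,0,30],0],
    [[0,0,50],0],
    [[0,0,40],0],
    [[-16,-40,5],0],
    [[-16,-40,5],0],
    [[-16,-40,5],0],
    [[-16,-40,0],0],
    [[-16,-40,0],0],
    [[-16,-40,0],0],
    [[-16,-40,0],0],
    [[-16,-40,0],0],
    [[-16,-40,0],0],
    [[-14,-38,0],0],
    [[0,0,0],0],
  ],
  fingers=0,
)

```text
clock: 34.75
tcp_pos: [0.4302, -0.3561, 0.1742]
orientation: [-1.555, -0.155, -0.034]
contact_force: [0.1, 0.1, 0.0]
grip_width: 0.0425
```

```bash
python3 - <<'E'
from h import *
o=r.get_obs(); print(o['tcp_pos'],o['contact_force'],R.from_rotvec(o['orientation']).as_matrix().round(3).tolist())
for n in('top','scene'):
    f=grab(n); print(n); [print(j[:3],j[4]) for j in jars(f) if abs(j[1])<450 and j[0]<650]
    P=pts(f); m=(P[...,2]>.1)&(P[...,2]<.122)&(abs(P[...,0]-.485)<.03)&(abs(P[...,1]+.348)<.025); print(m.sum(),np.median(P[m],0),P[m].max(0))
E
```

```text
[ 0.43023767 -0.35609445  0.1741579 ] [0.14694348 0.082043   0.03990313] [[0.99, 0.119, -0.077], [0.076, 0.018, 0.997], [0.12, -0.993, 0.008]]
top
[604.3, -9.2, np.float64(56.5)] [144.0, 131.5, 118.0]
[593.7, 55.8, np.float64(56.8)] [133.0, 130.0, 121.0]
[506.3, -295.4, np.float64(56.7)] [62.0, 62.0, 61.0]
[548.1, -82.2, np.float64(55.9)] [126.0, 154.0, 134.0]
[529.9, 43.9, np.float64(56.6)] [125.0, 126.0, 151.0]
[487.4, 223.0, np.float64(47.2)] [197.0, 117.0, 143.0]
[398.2, 190.4, np.float64(47.1)] [197.0, 119.0, 144.0]
[359.1, -207.7, np.float64(39.0)] [192.0, 184.0, 170.0]
[358.6, 336.6, np.float64(47.0)] [196.0, 122.0, 147.0]
11 [ 0.47723337 -0.34561618  0.11504767] [ 0.48167721 -0.34363645  0.11918636]
scene
[359.9, 334.4, np.float64(44.9)] [134.0, 72.0, 88.5]
[398.3, 190.1, np.float64(45.7)] [145.0, 77.0, 93.0]
[488.6, 220.5, np.float64(46.1)] [148.0, 74.0, 93.0]
[593.7, 52.4, np.float64(55.9)] [75.0, 74.5, 70.5]
[359.2, -208.9, np.float64(38.1)] [156.0, 150.0, 137.0]
[604.7, -11.5, np.float64(55.7)] [94.5, 78.0, 68.0]
32 [ 0.4797893  -0.34921303  0.10939581] [ 0.48587607 -0.34456329  0.11917543]
```

All four jars stand in the drawer (tops at about 56 mm). Now the toggle, with shut fingers, pushed in +x.

arm_command(
  motion=[
    [[4,9,-20],0],
    [[0,0,-30],0],
    [[0,0,-30],0],
    [[0,0,-10],0],
    [[0,0,0],0],
  ],
  fingers=-1,
)

```text
clock: 35.48
tcp_pos: [0.4413, -0.3358, 0.083]
orientation: [-1.549, -0.171, -0.024]
contact_force: [-0.1, 0.5, 0.2]
grip_width: -0.0
```

arm_command(
  motion=[
    [[0,-11,-2],0],
    [[8,-1,0],0],
    [[8,-1,0],0],
    [[8,-1,0],0],
    [[8,-1,0],0],
    [[0,0,0],0],
  ],
)

```text
clock: 36.22
tcp_pos: [0.4776, -0.353, 0.0841]
orientation: [-1.552, -0.174, -0.027]
contact_force: [-0.5, 0.5, -0.2]
grip_width: -0.0001
```

arm_command(
  motion=[
    [[8,0,0],0],
    [[4,0,0],0],
    [[0,0,0],0],
  ],
)

```text
clock: 36.6
tcp_pos: [0.4784, -0.3537, 0.0825]
orientation: [-1.547, -0.157, -0.018]
contact_force: [-0.2, 0.5, -0.3]
grip_width: 0.0005
```

```bash
python3 - <<'E'
from h import *
o=r.get_obs(); print(o['tcp_pos'],o['contact_force'])
f=grab('scene'); save('tog.png',cv2.resize(f['frame'][225:325,75:175],(600,600),interpolation=cv2.INTER_CUBIC))
E
```

```text
[ 0.47844697 -0.35369753  0.08253821] [-0.19545742  0.51261038 -0.28741027]
```

View pics/tog.png

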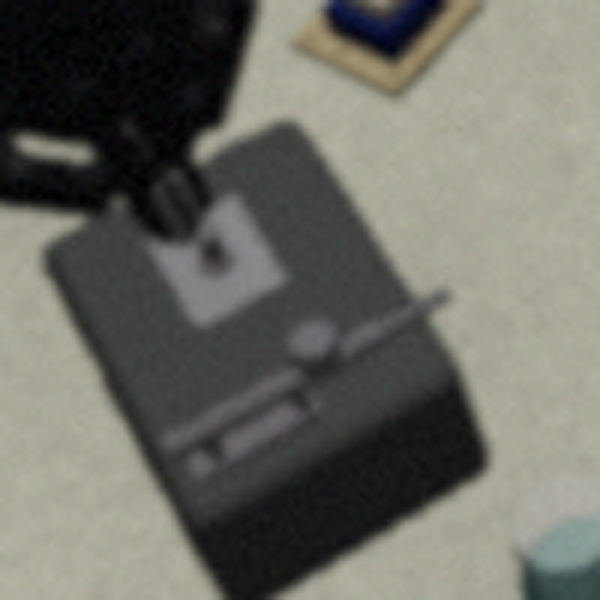

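```bash
python3 - <<'E'
from h import *
f=load('scene'); P=pts(f)
for v in range(258,276): print(v,[(u,*[int(x) for x in (P[v,u]*1000).round()]) for u in range(100,118,2) if P[v,u,2]>.088])
print(r.get_obs()['joints'].round(3), r.get_obs()['tau'].round(1))
E
```

```text
258 [(100, 479, -361, 133), (102, 483, -358, 133), (104, 484, -354, 131), (106, 484, -350, 127), (108, 483, -346, 122), (110, 481, -341, 115), (114, 466, -329, 88)]
259 [(100, 480, -362, 131), (102, 486, -359, 135), (104, 484, -355, 128), (106, 484, -351, 124), (108, 484, -347, 120), (110, 482, -342, 113)]
260 [(100, 481, -363, 129), (102, 483, -360, 127), (104, 483, -356, 123), (106, 484, -352, 122), (108, 486, -348, 120), (110, 464, -340, 89)]
261 [(100, 479, -364, 123), (102, 481, -360, 122), (104, 486, -357, 125), (106, 484, -353, 118), (108, 485, -349, 115)]
262 [(100, 484, -366, 126), (102, 483, -361, 121), (104, 487, -358, 123), (106, 485, -354, 116), (108, 492, -351, 120), (110, 493, -347, 118)]
263 [(100, 480, -366, 119), (102, 483, -362, 118), (104, 486, -359, 118), (106, 485, -355, 112), (108, 493, -352, 118), (110, 493, -348, 115)]
264 [(100, 480, -367, 115), (102, 484, -364, 116), (104, 485, -360, 113), (106, 487, -356, 112), (108, 494, -353, 117), (110, 494, -349, 113), (114, 481, -338, 88)]
265 [(102, 483, -364, 112), (104, 481, -360, 105), (106, 487, -357, 109), (108, 495, -354, 115), (110, 496, -350, 112)]
266 [(108, 477, -352, 89), (110, 496, -351, 109), (112, 484, -345, 89), (114, 487, -341, 90)]
267 [(102, 469, -364, 89), (106, 476, -357, 88), (110, 492, -351, 100), (112, 488, -347, 91), (114, 489, -343, 88)]
268 [(108, 484, -355, 91), (110, 490, -352, 94), (112, 490, -348, 91)]
269 [(108, 486, -356, 90), (112, 492, -349, 90), (116, 497, -342, 88)]
270 [(110, 491, -354, 90), (114, 497, -347, 89)]
271 [(106, 486, -363, 89), (112, 496, -352, 89)]
272 [(104, 485, -367, 88), (106, 489, -364, 89)]
273 []
274 [(114, 506, -353, 88)]
275 [(104, 493, -371, 88), (106, 497, -368, 90)]
[ 0.4    0.471  0.232  1.933 -0.298  0.693  2.487] [ -0.5 -51.5   3.7 -22.1  -0.4  -0.3  -0. ]
```

arm_command(
  motion=[
    [[6,0,0],0],
    [[6,0,0],0],
    [[0,0,0],0],
  ],
)

```text
clock: 37.02
tcp_pos: [0.4778, -0.354, 0.0816]
orientation: [-1.54, -0.138, -0.007]
contact_force: [-0.7, -1.1, 0.1]
grip_width: 0.0002
```

arm_command(
  motion=[
    [[-15,0,0],0],
    [[-15,0,10],0],
    [[-10,0,40],0],
    [[0,0,40],0],
    [[0,0,20],0],
    [[0,0,0],0],
  ],
)

```text
clock: 37.78
tcp_pos: [0.4348, -0.3534, 0.1967]
orientation: [-1.541, -0.141, -0.01]
contact_force: [0.5, -0.1, 0.1]
grip_width: 0.0001
```

```bash
python3 - <<'E'
from h import *
print(r.get_obs()['tcp_pos'],r.get_obs()['joints'].round(2))
for n in('top','scene'):
    f=grab(n); P=pts(f); m=(P[...,2]>.1)&(P[...,2]<.122)&(abs(P[...,0]-.49)<.03)&(abs(P[...,1]+.35)<.025); print(n,m.sum(),np.median(P[m],0),P[m].min(0),P[m].max(0))
E
```

```text
[ 0.43475056 -0.35338971  0.19672322] [ 0.38  0.28  0.3   1.91 -0.21  0.92  2.44]
top 14 [ 0.49056396 -0.34674058  0.11622285] [ 0.48533584 -0.35080685  0.10228834] [ 0.49669781 -0.3442555   0.11786813]
scene 20 [ 0.49352149 -0.35050252  0.1140212 ] [ 0.48910167 -0.35398835  0.10163436] [ 0.49752854 -0.34637229  0.11807174]
```

```bash
python3 - <<'E'
from h import *
C=lambda im,x0,y0,x1,y1:cv2.resize(im[y0:y1,x0:x1],(400,300),interpolation=cv2.INTER_CUBIC)
s0=cv2.cvtColor(cv2.resize(cv2.imread('pics/scene0.png'),(512,384),interpolation=cv2.INTER_AREA),cv2.COLOR_BGR2RGB)
t0=cv2.cvtColor(cv2.resize(cv2.imread('pics/top0.png'),(512,384),interpolation=cv2.INTER_AREA),cv2.COLOR_BGR2RGB)
s,t=load('scene')['frame'],load('top')['frame']
b=(94,246,134,276); c=(372,186,412,216)
save('tog2.png',np.vstack([np.hstack([C(s0,*b),C(s,*b)]),np.hstack([C(t0,*c),C(t,*c)])]))
E
```

```text
(no output)
```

View pics/tog2.png

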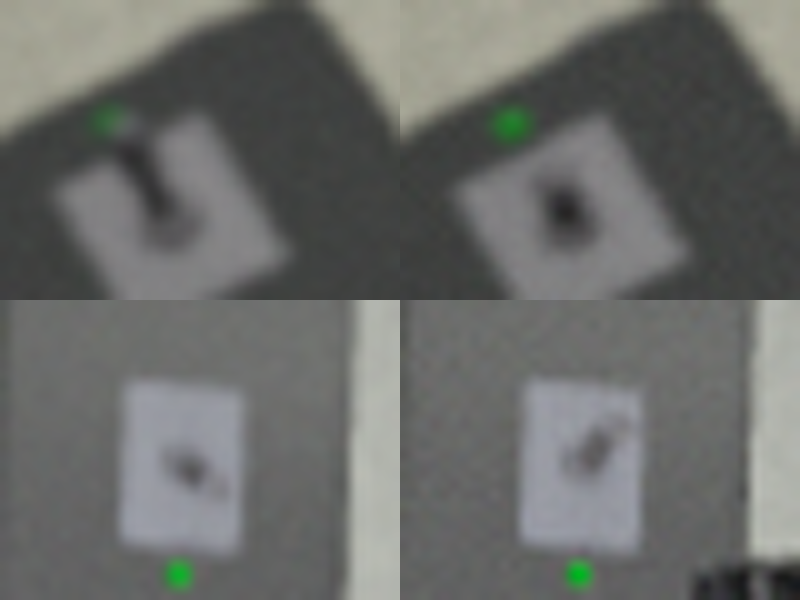

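The toggle has flipped fully: in the top view the tip went from (220,492) to (225,425) in its panel, about 20 mm across. The LED stays lit, but the lever position is what counts. Now I'll push the drawer home by its knob with shut fingers.

arm_command(
  motion=[
    [[2,35,-5],0],
    [[2,35,-5],0],
    [[2,35,-5],0],
    [[2,35,-5],0],
    [[2,35,-5],0],
    [[2,35,-5],0],
    [[2,35,-5],0],
    [[2,35,-5],0],
    [[2,35,-5],0],
    [[0,0,0],0],
  ],
)

```text
clock: 39.12
tcp_pos: [0.4417, -0.0257, 0.1356]
orientation: [-1.535, -0.124, 0.008]
contact_force: [0.4, 0.2, 1.2]
grip_width: 0.0004
```

arm_command(
  motion=[
    [[5,-9,-30],0],
    [[0,0,-30],0],
    [[0,0,-30],0],
    [[0,0,-30],0],
    [[0,0,-8],0],
    [[0,0,0],0],
  ],
)

```text
clock: 39.88
tcp_pos: [0.4437, -0.0393, 0.0015]
orientation: [-1.537, -0.118, 0.01]
contact_force: [0.8, 0.4, 0.1]
grip_width: 0.0002
```

arm_command(
  motion=[
    [[5,7,5],0],
    [[15,2,0],0],
    [[15,2,0],0],
    [[15,2,0],0],
    [[15,2,0],0],
    [[15,2,0],0],
    [[0,0,0],0],
  ],
)

```text
clock: 40.75
tcp_pos: [0.5314, -0.0212, 0.0093]
orientation: [-1.537, -0.121, 0.007]
contact_force: [-0.1, -1.0, -0.7]
grip_width: 0.0003
```

arm_command(
  motion=[
    [[13,1.7,0],0],
    [[13,1.7,0],0],
    [[13,1.7,0],0],
    [[13,1.7,0],0],
    [[9,1.2,0],0],
    [[0,0,0],0],
  ],
)

```text
clock: 41.5
tcp_pos: [0.5964, -0.0126, 0.0092]
orientation: [-1.537, -0.12, 0.007]
contact_force: [-1.8, 0.4, 0.1]
grip_width: 0.0002
```

arm_command(
  motion=[
    [[5,0.7,0],0],
    [[5,0.7,0],0],
    [[4,0.5,0],0],
    [[0,0,0],0],
  ],
)

```text
clock: 42.0
tcp_pos: [0.6104, -0.0107, 0.0091]
orientation: [-1.537, -0.119, 0.008]
contact_force: [-0.5, -0.6, 0.4]
grip_width: 0.0
```

arm_command(
  motion=[
    [[4,0.5,0],0],
    [[3,0.4,0],0],
    [[3,0.4,0],0],
    [[0,0,0],0],
  ],
)

```text
clock: 42.5
tcp_pos: [0.6107, -0.0102, 0.0072]
orientation: [-1.537, -0.104, 0.023]
contact_force: [0.4, 1.0, -0.0]
grip_width: -0.0
```

arm_command(
  motion=[
    [[8,1,0],0],
    [[8,1,0],0],
  ],
)

```text
clock: 42.75
tcp_pos: [0.6103, -0.0095, 0.0042]
orientation: [-1.537, -0.078, 0.048]
contact_force: [-24.3, -1.6, 16.5]
grip_width: 0.0001
```

```bash
python3 - <<'E'
from h import *
o=r.get_obs(); print(o['tcp_pos'],o['contact_force'],o['joints'].round(3))
f=grab('scene'); P=pts(f)
# front panel + roof top extent
m=(P[...,2]>.064)&(P[...,2]<.077)&(P[...,0]>.46)&(P[...,0]<.9)&(P[...,1]>-.2)&(P[...,1]<.17)
k,l,st,ce=cv2.connectedComponentsWithStats(m.astype(np.uint8)); i=1+np.argmax(st[1:,4]); rc=cv2.minAreaRect((P[l==i][:,:2]*1000).astype(np.float32)); print(rc, cv2.boxPoints(rc).round().tolist())
save('home.png',cv2.resize(f['frame'][180:280,195:345],(780,520),interpolation=cv2.INTER_CUBIC))
E
```

```text
[ 0.61030739 -0.00951703  0.00420058] [-24.26603343  -1.62654712  16.54411758] [-0.132  0.622  0.085  1.875 -0.14   0.631  1.7  ]
((720.2138061523438, 0.284637451171875), (162.60348510742188, 219.8113250732422), 7.415589332580566) [[625.0, 99.0], [654.0, -119.0], [815.0, -98.0], [787.0, 120.0]]
```

View pics/home.png

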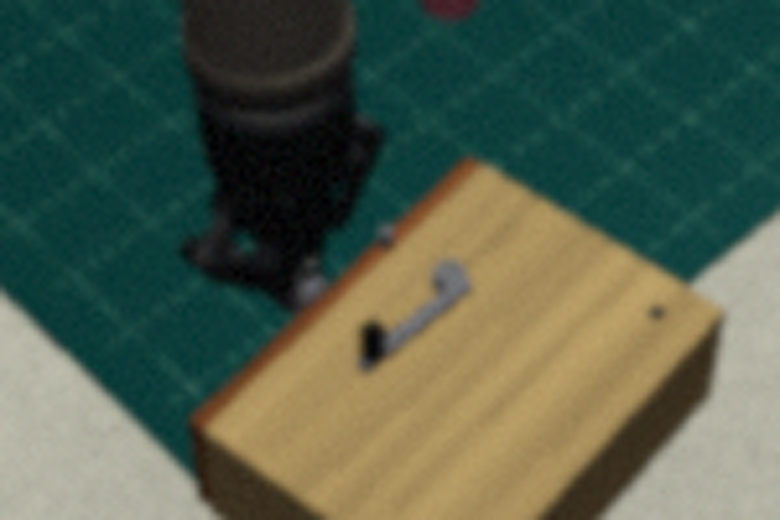

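The drawer is home: the roof and front outline matches the start, and the stop pushed back with 24 N. Backing off, lifting and going to the hook knob at (698, -30).

arm_command(
  motion=[
    [[-25,-3,0],0],
    [[-10,0,10],0],
    [[0,0,50],0],
    [[0,0,50],0],
    [[20,-4,15],0],
    [[40,-5,0],0],
    [[40,-5,0],0],
    [[25,-4,0],0],
    [[0,0,0],0],
  ],
  fingers=0,
  grip_force=25,
)

```text
clock: 43.92
tcp_pos: [0.7143, -0.0283, 0.1445]
orientation: [-1.536, -0.1, 0.03]
contact_force: [0.8, -0.0, -0.3]
grip_width: 0.0431
```

```bash
python3 - <<'E'
from h import *
o=r.get_obs(); M=R.from_rotvec(o['orientation']).as_matrix(); print(o['tcp_pos'],o['grip_width'],M.round(3).tolist())
f=grab('scene'); P=pts(f); t=o['tcp_pos']
m=(P[...,2]>.088)&(P[...,2]<.103)&(P[...,0]>.66)&(P[...,0]<.74)&(abs(P[...,1]+.03)<.03); print('knob',m.sum(),np.median(P[m],0),P[m].min(0),P[m].max(0))
m=(abs(P[...,0]-t[0])<.05)&(abs(P[...,1]-t[1])<.06)&(P[...,2]>.125)&(P[...,2]<.25); q=P[m]; print([(x*1000).round().tolist() for x in q[np.argsort(q[:,2])[:8]]])
E
```

```text
[ 0.71431551 -0.02833854  0.1444767 ] 0.04308148547560581 [[0.996, 0.043, -0.084], [0.082, 0.036, 0.996], [0.046, -0.998, 0.032]]
knob 22 [ 0.69421332 -0.03197197  0.09866738] [ 0.68718707 -0.03722945  0.08926724] [ 0.69821462 -0.02583148  0.10224973]
[[720.0, -55.0, 166.0], [709.0, -6.0, 168.0], [715.0, -6.0, 169.0], [713.0, -4.0, 169.0], [707.0, -8.0, 170.0], [699.0, -7.0, 170.0], [703.0, -7.0, 171.0], [718.0, -6.0, 171.0]]
```

arm_command(
  motion=[
    [[-21,-3,-10],0],
    [[0,0,-20],0],
    [[0,0,0],0],
  ],
)

```text
clock: 44.35
tcp_pos: [0.6911, -0.0297, 0.1146]
orientation: [-1.535, -0.101, 0.031]
contact_force: [0.4, 0.2, 0.0]
grip_width: 0.0432
```

arm_command(
  motion=[
    [[2,-2,-25],0],
    [[0,0,-15],0],
    [[0,0,-9],0],
    [[0,0,0],0],
  ],
)

```text
clock: 44.85
tcp_pos: [0.6952, -0.0306, 0.066]
orientation: [-1.534, -0.105, 0.029]
contact_force: [0.0, -0.3, -0.5]
grip_width: 0.0427
```

arm_command(
  motion=[
    [[0,0,0],0],
    [[0,0,0],0],
    [[0,0,0],0],
    [[0,0,0],0],
  ],
  fingers=-1,
)

```text
clock: 45.35
tcp_pos: [0.696, -0.0304, 0.0673]
orientation: [-1.534, -0.107, 0.027]
contact_force: [0.3, -0.7, -2.7]
grip_width: 0.0105
```

arm_command(
  motion=[
    [[-10.7,-1.1,0],0],
    [[-12.9,1.1,0],0],
    [[-12.4,3.8,0],0],
    [[-11.4,6.3,0],0],
    [[-9.7,8.5,0],0],
    [[-7.8,10.4,0],0],
    [[-5.4,11.5,0],0],
    [[0,0,0],0],
  ],
)

```text
clock: 46.35
tcp_pos: [0.618, 0.0105, 0.0672]
orientation: [-1.536, -0.102, 0.029]
contact_force: [0.1, -1.4, -2.2]
grip_width: 0.0105
```

arm_command(
  motion=[
    [[-1,4,0],0],
    [[0,4,0],0],
    [[0,3,0],0],
    [[0,0,0],0],
  ],
)

```text
clock: 46.85
tcp_pos: [0.6166, 0.0133, 0.0671]
orientation: [-1.545, -0.096, 0.026]
contact_force: [-1.5, 1.3, -0.8]
grip_width: 0.0106
```

The knob reached its stop at y = 13.3 (14.1 expected at 1.57). Releasing and lifting clear.

arm_command(
  motion=[
    [[0,0,0],0],
    [[0,0,0],0],
    [[0,0,20],0],
    [[0,0,40],0],
    [[0,0,50],0],
    [[-20,30,20],0],
    [[-30,50,0],0],
    [[-30,50,0],0],
    [[-20,50,0],0],
    [[-10,50,0],0],
    [[0,50,0],0],
    [[0,40,0],0],
    [[0,0,0],0],
  ],
  fingers=0,
)

```text
clock: 48.48
tcp_pos: [0.506, 0.3558, 0.2077]
orientation: [-1.528, -0.117, 0.02]
contact_force: [0.9, -0.5, -0.1]
grip_width: 0.0427
```

```bash
python3 - <<'E'
from h import *
o=r.get_obs(); print(o['tcp_pos'],o['contact_force'],o['clock'])
for n in('scene','top'):
    f=grab(n); P=pts(f)
    m=(P[...,2]>.088)&(P[...,2]<.105)&(P[...,0]>.58)&(P[...,0]<.8)&(abs(P[...,1])<.1); print('knob',m.sum(),np.median(P[m],0),P[m].min(0),P[m].max(0))
    m=(P[...,2]>.066)&(P[...,2]<.077)&(P[...,0]>.46)&(P[...,0]<.9)&(P[...,1]>-.2)&(P[...,1]<.17)
    k,l,st,ce=cv2.connectedComponentsWithStats(m.astype(np.uint8)); i=1+np.argmax(st[1:,4]); rc=cv2.minAreaRect((P[l==i][:,:2]*1000).astype(np.float32)); print(rc)
    m=(P[...,2]>.1)&(P[...,2]<.122)&(abs(P[...,0]-.49)<.03)&(abs(P[...,1]+.35)<.025); print('toggle',np.median(P[m],0))
s=load('scene')['frame'];t=load('top')['frame']
save('end.png',np.hstack([cv2.resize(s,(480,360)),cv2.resize(s[195:265,225:285],(309,360),interpolation=cv2.INTER_CUBIC)]))
E
```

```text
[0.50603375 0.35578869 0.20772848] [ 0.93250406 -0.45777303 -0.0855941 ] 48.475
knob 22 [0.62355373 0.01198306 0.09819684] [0.61763845 0.00650068 0.08816504] [0.62792818 0.01947947 0.10263873]
((720.0576782226562, 0.25295257568359375), (162.872802734375, 218.58876037597656), 7.38183069229126)
toggle [ 0.49431541 -0.35059814  0.11463682]
knob 13 [0.62030887 0.01490278 0.09845615] [0.61502327 0.01140651 0.0888699 ] [0.62411175 0.0207826  0.10312966]
((720.9086303710938, 1.893951416015625), (162.46429443359375, 216.54310607910156), 7.467302322387695)
toggle [ 0.490163   -0.34645089  0.1151485 ]
```

View pics/end.png

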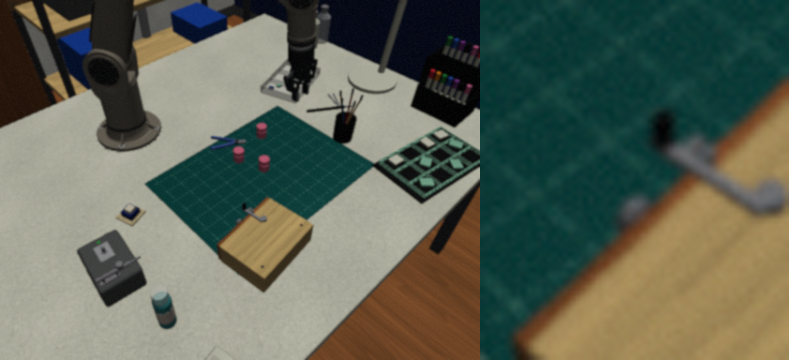

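The hook lies over the pin. Its knob is about 2–3 mm past the starting angle in y, so roughly 1.55 rad. The drawer outline matches the start, the toggle is over, the bystanders are in place and the arm is clear. Handing in.

```bash
python3 -c "
from bench import r
print(r.hand_in())"
```

```text
the job is handed in; nothing more can be done
None
```

I handed the job in at about 48.5 s. The compressor toggle is off, the paints are in the drawer, and the drawer is shut and hooked; no verdict came back.

- **Jars:** Blue, mint and dark grey (jar2, jar4, jar5) were the only listed jars on the bench. I stood them in three empty cells beside the brown one. All four measured upright before closing, with tops at about 56 mm (10 mm floor plus 46 mm jar). I couldn't check them again once the drawer was shut. I left the three all-pink ones alone. The grey jar was knocked about 3 cm during the run, so I measured it again before picking it up.
- **Drawer:** The roof and front-panel outline matches the starting picture within about 1 mm. Pushing on gave 24 N at the stop.
- **Hook:** The knob is 2–3 mm past where it started and near its predicted stop, so about 1.55 rad (1.42 needed).
- **Toggle:** The tip moved about 20 mm in the top view, though depth medians showed only about 13.5 mm. I took it as fully over because it snaps to one side or the other. The green light on the compressor stays lit.
- **Bystanders:** None looked moved in the last picture; I didn't measure them.

**Disagreements with the text:**
- The reported tool height was about 40 mm lower than the fingertip height seen in the cameras. My first grip on the hook knob closed on air because of this, and I worked from the camera offset after that.
- The tool's tilt and position also drifted during moves, up to about 7° of tilt, so I corrected position before each grasp.

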